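# Fit the missing stop on the painting board

## Task

The painted panel is to lie against two stops on the beech board, but the left stop is missing and its hole is silted up with dried gesso to an unknown depth: gently sound the hole to its bottom with the held depth rod and stand the rod back in its block; then set, fully down in the hole, the one stop from the rack whose top will end below the panel's painted face but no more than 10 mm below it, and leave the other three in the rack. Finally slide the panel gently across the board, flat, until its far edge touches both stops - all without shoving the paper cup or the water jar that stand beside the board.

Things in the scene. Friction and masses are not known exactly. Their poses are not given: they have to be found in the camera images.
- board: Beech stop board fixed to the table, 300 (x) x 300 (y) x 45 mm high. Origin: centre of its underside, on the table; x points across the board away from the robot, y to the left, z up; its top face is at z = 45 mm. The line of the two stops is at x = +100 mm: the left one (missing) goes in the hole at y = +60, the right one, a 20 mm aluminium stop fixed at y = -60, stands 18 mm proud of the top.
- bore (a point): Centre of the mouth of the empty blind hole, in the board's top face (z = 0 at the top face, z up, axes as the board). Diameter 21.4 mm with a 2 mm chamfer. The bottom is a flat disc of off-white dried acrylic gesso, 20 mm wide, firm but slightly rubbery (it yields about 1 mm under 10 N and springs back); its depth below the mouth is unknown, anywhere from 13 to 37 mm, and shows in no reading: it must be felt.
- panel: Loose cradled wood panel, 150 (x) x 200 (y) x 23 mm thick, about 0.25 kg, lying flat on the board, painted in stripes. Origin: centre of its underside; z up; x towards the stops. It starts 45 to 60 mm short of the stops and slightly askew. It slides on the board at a push of a few newtons; the place to push is the middle of its near edge (panel x = -75 mm, y = 0), towards panel +x.
- panel_edge_left (a point): Point on the panel's far edge (panel x = +75 mm, y = +60, half height) that meets the left stop.
- panel_edge_right (a point): Point on the panel's far edge (panel x = +75 mm, y = -60, half height) that meets the right stop.
- rack: Dark wooden rack fixed to the table, 225 (x) x 60 (y) x 22 mm high; origin centre of its underside. Four holes in a row along its x at -82.5, -27.5, +27.5, +82.5 mm, 14 mm deep (floor 8 mm above the table), hold the four loose stops upright in any order. It stands on the left or the right of the board.
- block: Pale wooden block fixed to the table, 150 (x) x 70 (y) x 45 mm high; origin centre of its underside. Three holes along its x, 35 mm deep; the rod stands in the middle one, 12 mm wide.
- block_hole (a point): Centre of the mouth of the block's middle hole, 45 mm above the table, chamfered, 35 mm deep, 12 mm in diameter: the rod's home.
- rod: Depth rod, standing upright in the block, 152 mm tall in all, 0.1 kg. Origin: centre of its flat lower tip; z runs up its axis. A brass rod of 9 mm diameter with rings every 10 mm from the tip, and a round black grip of 20 mm diameter from 98 to 152 mm above the tip.
- stop_white: Loose aluminium stop with a white band and white top, a plain round pin 20 mm in diameter and 34 mm long, 31 g, foot chamfered. Origin: centre of its foot; z runs up its axis. Starts upright in one of the rack's holes, foot 8 mm above the table.
- stop_white_top (a point): Centre of the top of the white stop, 34 mm above its foot.
- stop_yellow: Loose aluminium stop with a yellow band and yellow top, a plain round pin 20 mm in diameter and 40 mm long, 36 g, foot chamfered. Origin: centre of its foot; z runs up its axis. Starts upright in one of the rack's holes, foot 8 mm above the table.
- stop_yellow_top (a point): Centre of the top of the yellow stop, 40 mm above its foot.
- stop_red: Loose aluminium stop with a red band and red top, a plain round pin 20 mm in diameter and 46 mm long, 41 g, foot chamfered. Origin: centre of its foot; z runs up its axis. Starts upright in one of the rack's holes, foot 8 mm above the table.
- stop_red_top (a point): Centre of the top of the red stop, 46 mm above its foot.
- stop_blue: Loose aluminium stop with a blue band and blue top, a plain round pin 20 mm in diameter and 52 mm long, 47 g, foot chamfered. Origin: centre of its foot; z runs up its axis. Starts upright in one of the rack's holes, foot 8 mm above the table.
- stop_blue_top (a point): Centre of the top of the blue stop, 52 mm above its foot.
- paper_cup: White paper cup, 76 mm wide, 95 mm tall; a bystander, leave it. Origin at its underside.
- water_jar: Glass water jar, 74 mm wide, 80 mm tall; a bystander, leave it. Origin at its underside.

How it is judged:
By the outcome, as a careful person would: the job done as asked, in the order asked, and still so for the second after the job is handed in, with the robot touching nothing.
It also fails if it takes over 72 s, if anything falls off the work surface, if the arm or the gripper's body presses on something with over 40 N, if the wrist force passes 120 N, or if a joint passes its speed limit or range.

## Robot

A 6-joint arm with a two-finger parallel gripper is mounted at the origin on the work surface. World frame = base frame: x ahead of the robot, y to its left, z up, the work surface at z = 0. Lengths are in m, angles in degrees, forces in N, time in s.
With the tool pointing down it reaches from about 0.4 to 0.925 m from the base axis. Payload 12.5 kg.
Tool frame: the origin (TCP) lies on the centre line of the jaws, within the pads' length; the fingertips stand 19 mm ahead of it and the grasp point (between the pads) is the TCP; x points along the fingers, y is the direction in which the jaws open and shut, and the axes are right-handed (so a half turn about x gives the same grasp; the last joint's range is limited). The gripper opens to 95 mm and grips with 3 to 60 N. Pads are 20 mm wide; open, the fingers measure 119 mm over their backs; the gripper's body (75 mm by 180 mm) begins 59 mm behind the grasp point.
Start: joints at [61.845, 28.126, 89.318, -0, 62.55, -6.05], TCP at [0.235, 0.579, 0.234] pointing down, gripper open.
Joint ranges: [-177.58, 177.58], [-47.91, 125.51], [2.72, 160], [-65.01, 245.01], [3.68, 167.84], [-153.87, 153.87]. Speed limits (degrees/s): [127.2, 127.2, 159.86, 180, 180, 180].

## Interface

Orientations are given as a 3x3 rotation matrix whose columns are the frame's x, y, z axes.
In Python, from plant import * gives the robot as it stands.
- The arm moves only by the shell command python3 -m jog 'ROWS' [FORCE]. ROWS is JSON, a list of rows, each an object of numbers: "tx", "ty", "tz": the shift along the tool's x, y, z in cm; "ax", "ay", "az": the turn, a rotation vector about the tool's x, y, z in rad; "hand": the opening, from 0 (shut) to 1 (fully open). In form: [{"tx": .., "ty": .., "tz": .., "ax": .., "ay": .., "az": .., "hand": ..}, ...]. A call has 1 to 8 rows; each row shifts and turns the commanded pose from where the row before left it, along the tool's axes as they then stand; what a row does not reach is not made up. A row lasts 1/12 s, in which the tool goes at most 41.7 mm and 7.16 degrees, less where a joint would pass 70% of its speed; a pose out of reach is approached as far as the arm can. A call with a gripper value outside its range is refused whole. The fingers move at their own pace and stop on an object; FORCE is the grip in N (left out, the last holds). Time passes only in rows, so rows that do not move let the fingers close. It gives the time, the measured TCP pose, the force and the opening at its end, in the units of the state.
- read_state(): the state, without advancing time (a new reading comes with each control period).
- capture(name): name is "scene" or "top" or "wrist"; returns a dict with "pixels" (384x512x3 uint8, red, green, blue), "camera_matrix" (3x3 intrinsics, pixels), "R" (3x3) and "t" (3): a world point X has camera coordinates R X + t. Camera axes: x right, y down, z forward; pixel columns grow to the right and rows downward; lengths in m; the calibration is good to about 2 mm. A picture is of the moment at which its call begins. There is no depth.
- sign_off(): hands the job in, once; it reports no verdict.
The state is a dict: "time": time; "qpos": joint angles; "joint_vel": joint speeds; "effort": joint torques, N m; "eef_pos": TCP position; "orientation": TCP orientation; "wrist_force": force on the tool from outside, world axes, zero at the start; "ft_torque": the same for the moment, N m; "gripper_width": finger opening in m.
Only numpy, scipy, OpenCV 4.12 (cv2) and the standard library are available. Lean on these libraries where they do the work, as an engineer would, in place of code of your own. Each camera call takes 0.05 s, during which the arm holds its last target.

## Working session

There is one attempt and no reset: what is moved stays moved. The work goes in short steps, Python scripts to look and compute and a shell command to move; the robot and the scene stay as the last step left them, time stands still between calls to the robot, and variables do not carry over. Pictures are saved under pics/ and viewed, and the job is handed in when it is done.

```bash
ls; mkdir -p pics; python3 - <<'E'
from plant import *
import cv2,numpy as np
s=read_state()
for k,v in s.items(): print(k,np.round(v,4).tolist())
for n in ["scene","top","wrist"]:
    c=capture(n); cv2.imwrite(f"pics/{n}0.png",c["pixels"][:,:,::-1]); print(n,np.round(c["camera_matrix"],1).tolist(),np.round(c["R"],3).tolist(),np.round(c["t"],3).tolist())
E
```

```text
pics
time 0.0
qpos [61.8449, 28.1625, 89.3494, -0.0028, 62.5491, -6.0504]
joint_vel [-0.0696, -0.0696, 0.0246, -0.0311, -0.0414, 0.0487]
effort [-0.0025, -61.2674, -25.8168, 0.0691, 0.0484, -0.0001]
eef_pos [0.2351, 0.5789, 0.2331]
orientation [[-0.0005, 0.3763, 0.9265], [-0.001, 0.9265, -0.3763], [-1.0, -0.0011, -0.0001]]
wrist_force [0.4098, 0.8365, -0.1639]
ft_torque [0.0646, -0.0202, -0.0319]
gripper_width 0.0956
scene [[362.7, 0.0, 260.7], [0.0, 362.7, 190.5], [0.0, 0.0, 1.0]] [[-0.33, 0.944, 0.014], [0.557, 0.207, -0.804], [-0.762, -0.257, -0.594]] [0.18, -0.239, 1.318]
top [[349.9, 0.0, 259.5], [0.0, 349.9, 192.6], [0.0, 0.0, 1.0]] [[-0.028, -0.999, -0.023], [-0.991, 0.031, -0.127], [0.128, 0.019, -0.992]] [0.014, 0.536, 0.757]
wrist [[320.5, 0.0, 254.6], [0.0, 320.5, 185.1], [0.0, 0.0, 1.0]] [[0.376, 0.927, -0.001], [0.886, -0.359, 0.294], [0.272, -0.112, -0.956]] [-0.624, -0.034, 0.393]
```

View pics/scene0.png

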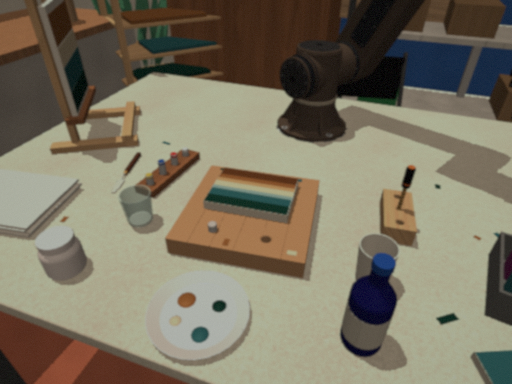

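View pics/top0.png

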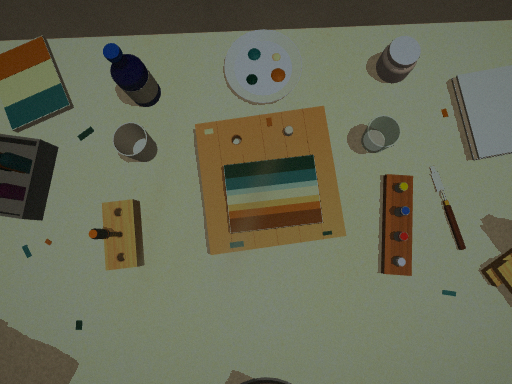

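View pics/wrist0.png

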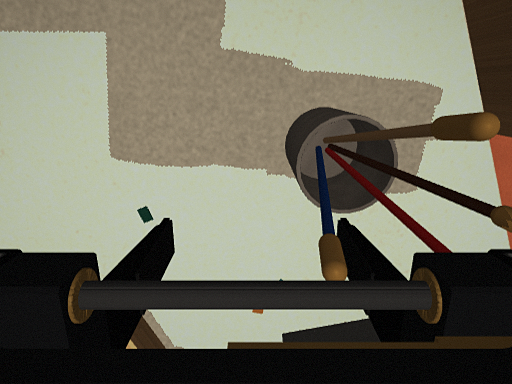

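The top view shows the board with corners near (195,123), (323,107), (345,235) and (208,252). The hole is at (236,140) and the fixed stop at (288,130). The block and rod stand on the left at about (123,235). The rack is on the right with stops yellow, blue, red and white from far to near, the cup is at (131,140) and the jar at (378,133). I'll zoom in next.

```bash
python3 - <<'E'
import cv2
i=cv2.imread("pics/top0.png")
a=cv2.resize(i[95:265,185:355],None,fx=3.5,fy=3.5,interpolation=cv2.INTER_CUBIC);cv2.imwrite("pics/z_board.png",a)
a=cv2.resize(i[165:285,350:430],None,fx=5,fy=5,interpolation=cv2.INTER_CUBIC)
b=cv2.resize(i[165:285,80:160],None,fx=5,fy=5,interpolation=cv2.INTER_CUBIC)
cv2.imwrite("pics/z_sides.png",cv2.hconcat([b,a]))
i=cv2.imread("pics/scene0.png")
cv2.imwrite("pics/z_scene.png",cv2.resize(i[140:280,120:420],None,fx=2.6,fy=2.6,interpolation=cv2.INTER_CUBIC))
E
```

```text
(no output)
```

View pics/z_board.png

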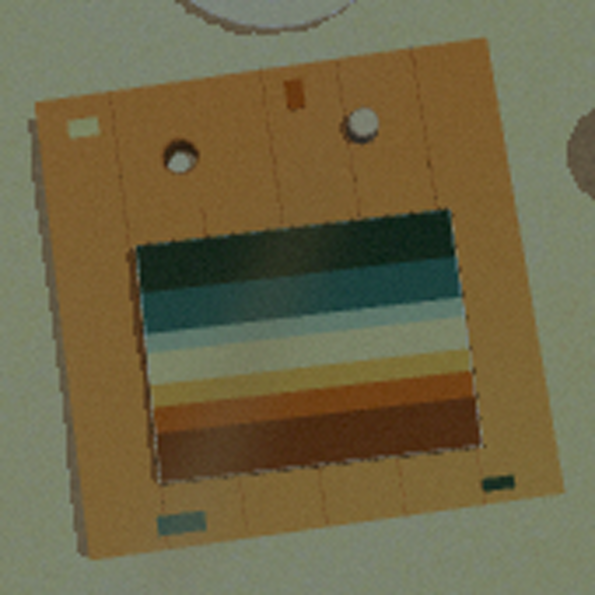

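View pics/z_sides.png

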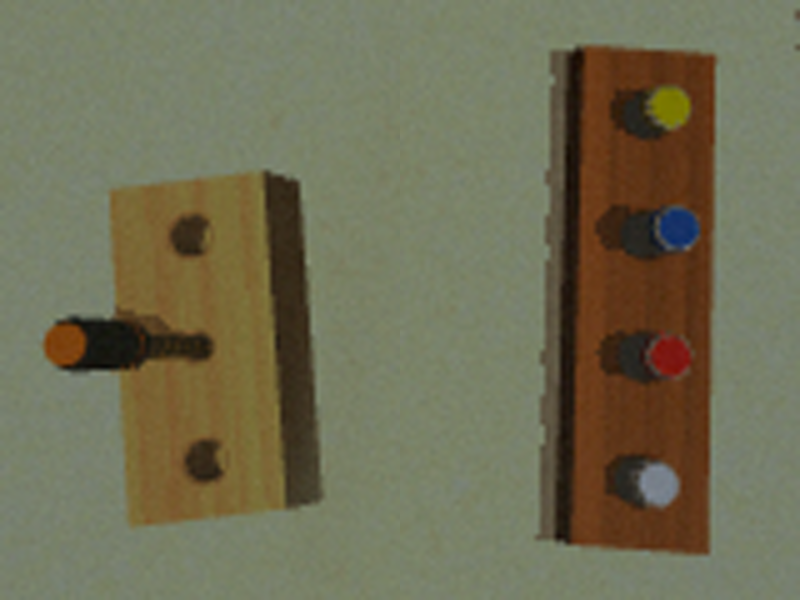

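View pics/z_scene.png

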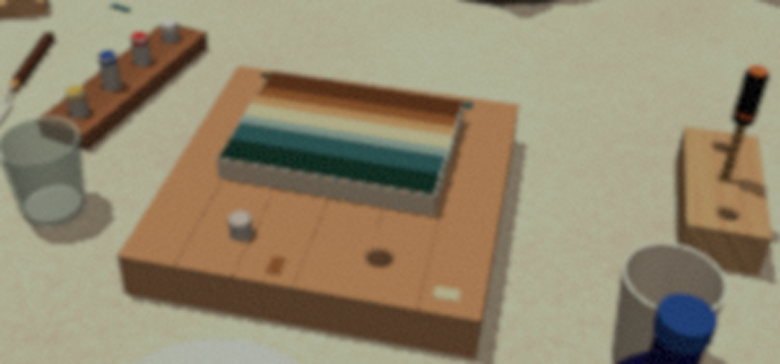

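```bash
cat > h.py <<'E'
from plant import *
import cv2,numpy as np
def ray(c,px,z):
    K=np.array(c["camera_matrix"]);R=np.array(c["R"]);t=np.array(c["t"])
    px=np.atleast_2d(px).astype(float)
    d=np.c_[px,np.ones(len(px))]@np.linalg.inv(K).T@R
    o=-R.T@t
    return o+d*((z-o[2])/d[:,2])[:,None]
def proj(c,X):
    X=np.atleast_2d(X);p=(X@np.array(c["R"]).T+c["t"])@np.array(c["camera_matrix"]).T
    return p[:,:2]/p[:,2:]
def fit(obj,W):  # rigid 2D: W=R obj+t
    obj=np.array(obj,float);W=np.array(W)[:,:2];a=obj.mean(0);b=W.mean(0)
    H=(obj-a).T@(W-b);th=np.arctan2(H[0,1]-H[1,0],H[0,0]+H[1,1])
    R=np.array([[np.cos(th),-np.sin(th)],[np.sin(th),np.cos(th)]]);t=b-R@a
    return R,t,np.degrees(th),np.linalg.norm(obj@R.T+t-W,axis=1)*1000
E
cat > m.py <<'E'
from h import *
c=capture("top")
def un(p,s,o): return (np.array(p,float)+.5)/s-.5+o
def rep(n,lx,ly,px,z):
    W=ray(c,px,z);obj=[(lx/2,ly/2),(lx/2,-ly/2),(-lx/2,-ly/2),(-lx/2,ly/2)]
    R,t,th,e=fit(obj,W);print(n,t.round(4),th.round(2),e.round(1));return R,t
B=[185,95]
R,t=rep("board",.3,.3,un([(36,101),(487,38),(565,492),(90,557)],3.5,B),.045)
print("hole from board",R@[.1,.06]+t,"seen",ray(c,un([(181,156)],3.5,B),.045))
print("stop from board",R@[.1,-.06]+t,"seen",ray(c,un([(363,124)],3.5,B),.063))
rep("panel",.15,.2,un([(137,246),(450,210),(481,445),(160,483)],3.5,B),.068)
R,t=rep("block",.15,.07,un([(110,190),(265,172),(287,507),(131,525)],5,[80,165]),.045)
print("rod top",ray(c,un([(66,345)],5,[80,165]),.162),"holes",ray(c,un([(190,236),(205,460)],5,[80,165]),.045))
S=[350-80,165]
R,t=rep("rack",.225,.06,un([(580,47),(715,57),(708,553),(568,543)],5,S),.022)
for n,x,p,L in [("yel",.0825,(669,107),40),("blue",.0275,(678,228),52),("red",-.0275,(670,357),46),("white",-.0825,(659,484),34)]:
    print(n,R@[x,0]+t,ray(c,un([p],5,S),.008+L/1000))
print("cup",ray(c,[(131,140)],.095),"jar",ray(c,[(383,132)],.08))
E
python3 m.py
```

```text
board [ 0.567 -0.023] 6.25 [0.6 1.2 0.5 1.1]
hole from board [0.65989316 0.04749579] seen [[0.65878901 0.04739499 0.045     ]]
stop from board [ 0.67296675 -0.07178992] seen [[ 0.67052071 -0.07050137  0.063     ]]
panel [ 0.5296 -0.03  ] 4.82 [1.9 1.5 2.2 1.2]
block [0.4517 0.312 ] 5.04 [0.6 0.8 0.7 0.9]
rod top [[0.45104559 0.31262657 0.162     ]] holes [[0.50092655 0.31677314 0.045     ]
 [0.40188068 0.30771487 0.045     ]]
rack [ 0.4571 -0.3118] -5.57 [0.9 1.4 1.2 1.1]
yel [ 0.539226   -0.31982596] [[ 0.53893047 -0.32016349  0.048     ]]
blue [ 0.4844859  -0.31448538] [[ 0.48458932 -0.31508386  0.06      ]]
red [ 0.42974581 -0.30914479] [[ 0.42957462 -0.30955435  0.054     ]]
white [ 0.37500571 -0.3038042 ] [[ 0.37512136 -0.30505715  0.042     ]]
cup [[0.65039928 0.26991996 0.095     ]] jar [[ 0.65374369 -0.27332038  0.08      ]]
```

```bash
cat >> h.py <<'E'
def to(x,y,z,a=None):
    s=read_state();R=np.array(s["orientation"]);p=np.array(s["eef_pos"])
    d=R.T@(np.array([x,y,z])-p)*100
    yaw=np.degrees(np.arctan2(R[1,2],R[0,2]))
    print("t",round(s["time"],2),"pos",p.round(4),"yaw",yaw.round(2),"tilt",R[:,0].round(4),"F",np.round(s["wrist_force"],2),"w",round(s["gripper_width"],4),"q6",round(s["qpos"][5],1))
    print("tx %.2f ty %.2f tz %.2f cm"%tuple(d), "" if a is None else "ax %.3f"%(-np.radians(a-yaw)))
E
python3 -m jog '[{"ax":-0.12,"hand":0.5},{"ax":-0.12},{"ax":-0.12},{"ax":-0.123}]' 15; python3 -c "
from h import *
to(.4514,.3123,.20,6)"
```

```text
t 0.2 pos [0.2351 0.579  0.2333] yaw -22.1 tilt [-3.e-04 -6.e-04 -1.e+00] F [-0.15  0.22  0.45] w 0.0951 q6 -6.1
tx 3.34 ty -16.57 tz 30.07 cm ax -0.491$[0]: bad value
```

```bash
python3 -m jog '[{"tx":0,"ty":0,"tz":0,"ax":-0.12,"ay":0,"az":0,"hand":0.5},{"tx":0,"ty":0,"tz":0,"ax":-0.12,"ay":0,"az":0,"hand":0.5},{"tx":0,"ty":0,"tz":0,"ax":-0.12,"ay":0,"az":0,"hand":0.5},{"tx":0,"ty":0,"tz":0,"ax":-0.123,"ay":0,"az":0,"hand":0.5}]' 15; python3 -c "
from h import *
to(.4514,.3123,.20,6)"
```

```text
time: 0.53
eef_pos: [0.2351, 0.579, 0.2335]
orientation: [[-0.0, -0.103, 0.995], [-0.0, 0.995, 0.103], [-1.0, -0.0, -0.0]]
wrist_force: [-0.3, -0.3, 0.7]
gripper_width: 0.074
t 0.53 pos [0.2351 0.579  0.2335] yaw 5.91 tilt [-1.e-04 -2.e-04 -1.e+00] F [-0.32 -0.31  0.74] w 0.074 q6 -34.1
tx 3.35 ty -28.76 tz 18.77 cm ax -0.002
```

```bash
python3 -m jog '[{"tx":0,"ty":-3.4,"tz":2.25,"ax":0,"ay":0,"az":0,"hand":0.5},{"tx":0,"ty":-3.4,"tz":2.25,"ax":0,"ay":0,"az":0,"hand":0.5},{"tx":0,"ty":-3.4,"tz":2.25,"ax":0,"ay":0,"az":0,"hand":0.5},{"tx":0,"ty":-3.4,"tz":2.25,"ax":0,"ay":0,"az":0,"hand":0.5},{"tx":0,"ty":-3.4,"tz":2.25,"ax":0,"ay":0,"az":0,"hand":0.5},{"tx":0,"ty":-3.4,"tz":2.25,"ax":0,"ay":0,"az":0,"hand":0.5},{"tx":0,"ty":-3.0,"tz":1.8,"ax":0,"ay":0,"az":0,"hand":0.5},{"tx":0,"ty":0,"tz":0,"ax":0,"ay":0,"az":0,"hand":0.5}]'; python3 -c "
from h import *
to(.4514,.3123,.1335,6)
c=capture('wrist');cv2.imwrite('pics/w1.png',c['pixels'][:,:,::-1])"
```

```text
time: 1.2
eef_pos: [0.4131, 0.3571, 0.2336]
orientation: [[0.001, -0.093, 0.996], [-0.001, 0.996, 0.093], [-1.0, -0.001, 0.0]]
wrist_force: [0.2, 0.8, 0.2]
gripper_width: 0.0474
t 1.2 pos [0.4131 0.3571 0.2336] yaw 5.34 tilt [ 5.e-04 -7.e-04 -1.e+00] F [0.22 0.8  0.18] w 0.0474 q6 -61.4
tx 10.02 ty -4.81 tz 3.39 cm ax -0.012
```

View pics/w1.png

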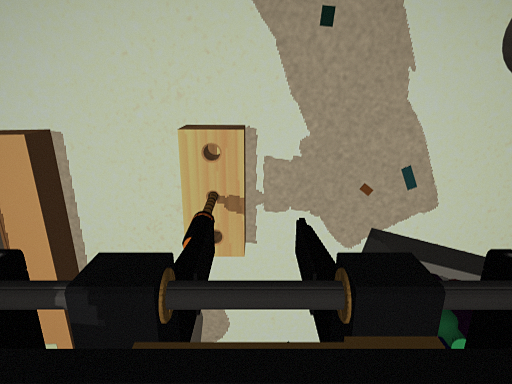

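The wrist view shows the block ahead with the rod near (205,210), just to the -y side of the jaws. I'll move over it and then descend.

```bash
python3 -m jog '[{"tx":0,"ty":-2.4,"tz":1.7,"ax":0,"ay":0,"az":0,"hand":0.6},{"tx":0,"ty":-2.4,"tz":1.69,"ax":0,"ay":0,"az":0,"hand":0.6},{"tx":2,"ty":0,"tz":0,"ax":-0.01,"ay":0,"az":0,"hand":0.6},{"tx":3,"ty":0,"tz":0,"ax":0,"ay":0,"az":0,"hand":0.6},{"tx":3,"ty":0,"tz":0,"ax":0,"ay":0,"az":0,"hand":0.6},{"tx":2,"ty":0,"tz":0,"ax":0,"ay":0,"az":0,"hand":0.6},{"tx":0,"ty":0,"tz":0,"ax":0,"ay":0,"az":0,"hand":0.6},{"tx":0,"ty":0,"tz":0,"ax":0,"ay":0,"az":0,"hand":0.6}]'; python3 -c "
from h import *
to(.4514,.3123,.1335,6)
c=capture('wrist');cv2.imwrite('pics/w2.png',c['pixels'][:,:,::-1])
c=capture('scene');cv2.imwrite('pics/s2.png',cv2.resize(c['pixels'][120:260,330:470,::-1],None,fx=4,fy=4))"
```

```text
time: 1.92
eef_pos: [0.448, 0.3172, 0.1333]
orientation: [[-0.002, -0.108, 0.994], [-0.001, 0.994, 0.108], [-1.0, -0.001, -0.002]]
wrist_force: [0.5, 0.2, 0.4]
gripper_width: 0.0571
t 1.92 pos [0.448  0.3172 0.1333] yaw 6.19 tilt [-1.6e-03 -7.0e-04 -1.0e+00] F [0.5  0.17 0.4 ] w 0.0571 q6 -67.8
tx -0.02 ty -0.53 tz 0.29 cm ax 0.003
```

View pics/w2.png

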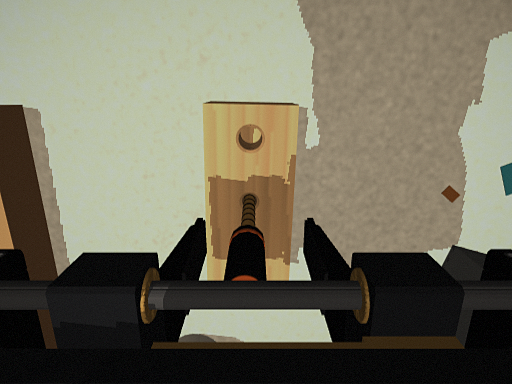

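View pics/s2.png

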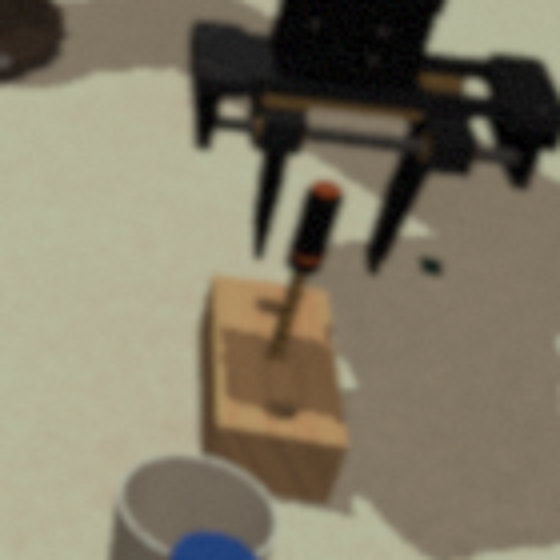

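The rod's grip stands between the open fingers, a little to the left of centre in the wrist view at about (247,250). I'll centre on it and close.

```bash
python3 -m jog '[{"tx":0,"ty":-0.53,"tz":0.29,"ax":0,"ay":0,"az":0,"hand":0.6},{"tx":0,"ty":0,"tz":0,"ax":0,"ay":0,"az":0,"hand":0.6}]'; python3 -c "
from h import *
to(.4514,.3123,.1335,6)"
python3 -m jog '[{"tx":0,"ty":0,"tz":0,"ax":0,"ay":0,"az":0,"hand":0},{"tx":0,"ty":0,"tz":0,"ax":0,"ay":0,"az":0,"hand":0},{"tx":0,"ty":0,"tz":0,"ax":0,"ay":0,"az":0,"hand":0},{"tx":0,"ty":0,"tz":0,"ax":0,"ay":0,"az":0,"hand":0},{"tx":0,"ty":0,"tz":0,"ax":0,"ay":0,"az":0,"hand":0},{"tx":0,"ty":0,"tz":0,"ax":0,"ay":0,"az":0,"hand":0}]' 30; python3 -c "
from h import *
to(.6593,.0474,.205,6)"
```

```text
time: 2.18
eef_pos: [0.4528, 0.3115, 0.1349]
orientation: [[0.002, -0.107, 0.994], [0.001, 0.994, 0.107], [-1.0, 0.001, 0.002]]
wrist_force: [0.1, -0.5, 0.0]
gripper_width: 0.057
t 2.18 pos [0.4528 0.3115 0.1349] yaw 6.15 tilt [ 0.0021  0.001  -1.    ] F [ 0.05 -0.51  0.04] w 0.057 q6 -68.5
tx 0.14 ty 0.10 tz -0.13 cm ax 0.003
time: 2.68
eef_pos: [0.452, 0.3116, 0.1336]
orientation: [[-0.0, -0.107, 0.994], [0.0, 0.994, 0.107], [-1.0, 0.0, -0.0]]
wrist_force: [-1.0, 0.1, 1.0]
gripper_width: 0.0223
t 2.68 pos [0.452  0.3116 0.1336] yaw 6.14 tilt [-0.e+00  1.e-04 -1.e+00] F [-0.95  0.05  1.02] w 0.0223 q6 -68.5
tx -7.14 ty -28.49 tz 17.79 cm ax 0.002
```

```bash

python3 -m jog '[{"tx":0,"ty":0,"tz":0,"ax":0,"ay":0,"az":0,"hand":0},{"tx":0,"ty":0,"tz":0,"ax":0,"ay":0,"az":0,"hand":0},{"tx":0,"ty":0,"tz":0,"ax":0,"ay":0,"az":0,"hand":0}]' 30; python3 -c "
from h import *
to(.6593,.0474,.205,6)"
```

```text
time: 2.93
eef_pos: [0.452, 0.3116, 0.1336]
orientation: [[-0.0, -0.107, 0.994], [0.0, 0.994, 0.107], [-1.0, 0.0, -0.0]]
wrist_force: [0.3, -1.0, -0.1]
gripper_width: 0.0194
t 2.93 pos [0.452  0.3116 0.1336] yaw 6.15 tilt [-1.e-04  0.e+00 -1.e+00] F [ 0.29 -0.98 -0.12] w 0.0194 q6 -68.5
tx -7.14 ty -28.49 tz 17.78 cm ax 0.003
```

```bash

python3 -m jog '[{"tx":-1.4,"ty":0,"tz":0,"ax":0,"ay":0,"az":0,"hand":0},{"tx":-2.9,"ty":0,"tz":0,"ax":0,"ay":0,"az":0,"hand":0},{"tx":-2.9,"ty":0,"tz":0,"ax":0,"ay":0,"az":0,"hand":0},{"tx":0,"ty":-1.5,"tz":0.9,"ax":0,"ay":0,"az":0,"hand":0},{"tx":0,"ty":-3,"tz":1.9,"ax":0,"ay":0,"az":0,"hand":0},{"tx":0,"ty":-3,"tz":1.9,"ax":0,"ay":0,"az":0,"hand":0},{"tx":0,"ty":-3,"tz":1.9,"ax":0,"ay":0,"az":0,"hand":0},{"tx":0,"ty":-3,"tz":1.9,"ax":0,"ay":0,"az":0,"hand":0}]' 30; python3 -c "
from h import *
to(.6593,.0474,.205,6)
c=capture('scene');cv2.imwrite('pics/s3.png',c['pixels'][:,:,::-1])"
```

```text
time: 3.6
eef_pos: [0.5516, 0.1852, 0.2057]
orientation: [[-0.0, -0.107, 0.994], [0.0, 0.994, 0.107], [-1.0, 0.0, -0.0]]
wrist_force: [-0.2, -0.1, -1.3]
gripper_width: 0.0195
t 3.6 pos [0.5516 0.1852 0.2057] yaw 6.17 tilt [-0.e+00  1.e-04 -1.e+00] F [-0.25 -0.14 -1.29] w 0.0195 q6 -84.1
tx 0.07 ty -14.85 tz 9.22 cm ax 0.003
```

View pics/s3.png

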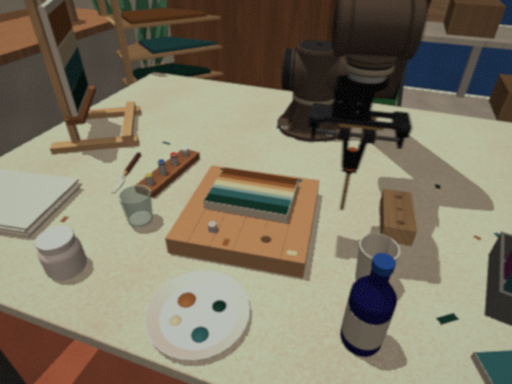

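The rod hangs from the gripper near (348,175), clear of the block. I'll carry on to the hole.

```bash

python3 -m jog '[{"tx":0,"ty":-3.3,"tz":2.1,"ax":0,"ay":0,"az":0,"hand":0},{"tx":0,"ty":-3.3,"tz":2.1,"ax":0,"ay":0,"az":0,"hand":0},{"tx":0,"ty":-3.3,"tz":2.1,"ax":0,"ay":0,"az":0,"hand":0},{"tx":0,"ty":-3.3,"tz":2.0,"ax":0,"ay":0,"az":0,"hand":0},{"tx":0,"ty":-1.8,"tz":0.98,"ax":0,"ay":0,"az":0,"hand":0},{"tx":1,"ty":0,"tz":0,"ax":0,"ay":0,"az":0,"hand":0},{"tx":1.5,"ty":0,"tz":0,"ax":0,"ay":0,"az":0,"hand":0},{"tx":0,"ty":0,"tz":0,"ax":0,"ay":0,"az":0,"hand":0}]' 30; python3 -c "
from h import *
to(.6593,.0474,.1686,6)
c=capture('scene');cv2.imwrite('pics/s4.png',cv2.resize(c['pixels'][140:290,180:330,::-1],None,fx=4,fy=4,interpolation=2))
c=capture('wrist');cv2.imwrite('pics/w4.png',c['pixels'][:,:,::-1])"
```

```text
time: 4.32
eef_pos: [0.6578, 0.0473, 0.1775]
orientation: [[-0.005, -0.106, 0.994], [0.0, 0.994, 0.106], [-1.0, 0.001, -0.005]]
wrist_force: [-0.1, -0.1, -1.4]
gripper_width: 0.0195
t 4.32 pos [0.6578 0.0473 0.1775] yaw 6.1 tilt [-4.8e-03  4.0e-04 -1.0e+00] F [-0.09 -0.12 -1.41] w 0.0195 q6 -97.7
tx 0.89 ty -0.01 tz 0.15 cm ax 0.002
```

View pics/s4.png

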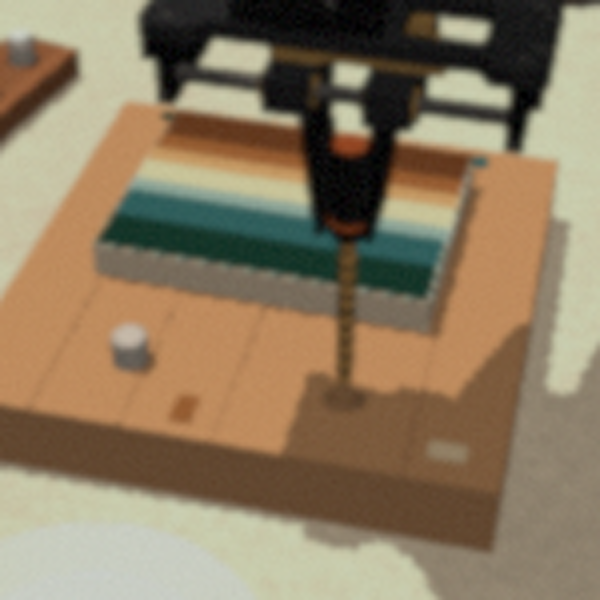

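View pics/w4.png

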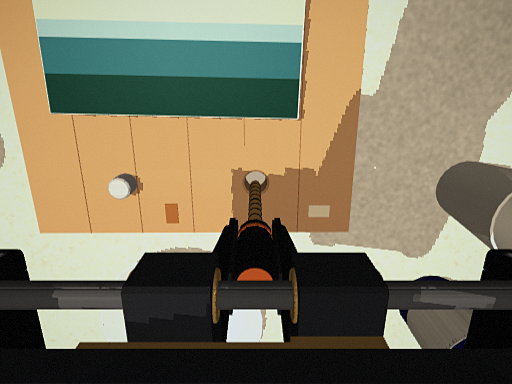

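The rod tip is over the hole, at (256,180) in the wrist view and (345,395) in the scene zoom. I'll lower it in small steps.

```bash

python3 -m jog '[{"tx":0.5,"ty":0,"tz":0,"ax":0,"ay":0,"az":0,"hand":0},{"tx":0.4,"ty":0,"tz":0,"ax":0,"ay":0,"az":0,"hand":0},{"tx":0.3,"ty":0,"tz":0,"ax":0,"ay":0,"az":0,"hand":0},{"tx":0.3,"ty":0,"tz":0,"ax":0,"ay":0,"az":0,"hand":0},{"tx":0,"ty":0,"tz":0,"ax":0,"ay":0,"az":0,"hand":0}]' 30; python3 -c "
from h import *
to(.6593,.0474,.1556,6)"
```

```text
time: 4.83
eef_pos: [0.659, 0.0474, 0.1651]
orientation: [[-0.001, -0.107, 0.994], [0.0, 0.994, 0.107], [-1.0, 0.0, -0.001]]
wrist_force: [1.1, -0.4, -1.4]
gripper_width: 0.0193
t 4.83 pos [0.659  0.0474 0.1651] yaw 6.15 tilt [-7.e-04  1.e-04 -1.e+00] F [ 1.05 -0.4  -1.37] w 0.0193 q6 -97.8
tx 0.95 ty -0.00 tz 0.03 cm ax 0.003
```

```bash

python3 -m jog '[{"tx":0.2,"ty":0,"tz":0,"ax":0,"ay":0,"az":0,"hand":0},{"tx":0.2,"ty":0,"tz":0,"ax":0,"ay":0,"az":0,"hand":0},{"tx":0.2,"ty":0,"tz":0,"ax":0,"ay":0,"az":0,"hand":0},{"tx":0.15,"ty":0,"tz":0,"ax":0,"ay":0,"az":0,"hand":0},{"tx":0,"ty":0,"tz":0,"ax":0,"ay":0,"az":0,"hand":0}]' 30; python3 -c "
from h import *
to(.6593,.0474,.1556,6)"
python3 -m jog '[{"tx":0.08,"ty":0,"tz":0,"ax":0,"ay":0,"az":0,"hand":0},{"tx":0.08,"ty":0,"tz":0,"ax":0,"ay":0,"az":0,"hand":0},{"tx":0.08,"ty":0,"tz":0,"ax":0,"ay":0,"az":0,"hand":0}]' 30; python3 -c "
from h import *
to(.6593,.0474,.1556,6)"
python3 -m jog '[{"tx":0.08,"ty":0,"tz":0,"ax":0,"ay":0,"az":0,"hand":0},{"tx":0.08,"ty":0,"tz":0,"ax":0,"ay":0,"az":0,"hand":0},{"tx":0.08,"ty":0,"tz":0,"ax":0,"ay":0,"az":0,"hand":0}]' 30; python3 -c "
from h import *
to(.6593,.0474,.1556,6)"
```

```text
time: 5.25
eef_pos: [0.6592, 0.0473, 0.1578]
orientation: [[-0.0, -0.107, 0.994], [0.0, 0.994, 0.107], [-1.0, 0.0, -0.0]]
wrist_force: [0.3, 1.1, -1.0]
gripper_width: 0.0193
t 5.25 pos [0.6592 0.0473 0.1578] yaw 6.14 tilt [-4.e-04  1.e-04 -1.e+00] F [ 0.27  1.06 -0.98] w 0.0193 q6 -97.8
tx 0.22 ty 0.01 tz 0.01 cm ax 0.002
time: 5.5
eef_pos: [0.6593, 0.0473, 0.1557]
orientation: [[0.0, -0.107, 0.994], [0.0, 0.994, 0.107], [-1.0, 0.0, 0.0]]
wrist_force: [0.7, 0.0, -0.7]
gripper_width: 0.0196
t 5.5 pos [0.6593 0.0473 0.1557] yaw 6.14 tilt [ 2.e-04  1.e-04 -1.e+00] F [ 0.72  0.04 -0.74] w 0.0196 q6 -97.8
tx 0.01 ty 0.01 tz -0.00 cm ax 0.003
time: 5.75
eef_pos: [0.6593, 0.0472, 0.1533]
orientation: [[0.0, -0.107, 0.994], [0.0, 0.994, 0.107], [-1.0, 0.0, 0.0]]
wrist_force: [0.4, -0.4, -0.1]
gripper_width: 0.0192
t 5.75 pos [0.6593 0.0472 0.1533] yaw 6.14 tilt [ 1.e-04  0.e+00 -1.e+00] F [ 0.37 -0.39 -0.05] w 0.0192 q6 -97.8
tx -0.23 ty 0.02 tz 0.00 cm ax 0.002
```

```bash

for i in 1; do python3 -m jog '[{"tx":0.06,"ty":0,"tz":0,"ax":0,"ay":0,"az":0,"hand":0},{"tx":0.06,"ty":0,"tz":0,"ax":0,"ay":0,"az":0,"hand":0}]' 30 | grep -E "eef|wrist"; done
python3 -c "
from h import *
to(.6593,.0474,.1556,6)"
```

```text
eef_pos: [0.6593, 0.0473, 0.1521]
wrist_force: [0.0, 0.4, -1.2]
t 5.92 pos [0.6593 0.0473 0.1521] yaw 6.14 tilt [ 1.e-04  1.e-04 -1.e+00] F [ 0.04  0.44 -1.15] w 0.0193 q6 -97.8
tx -0.35 ty 0.01 tz 0.00 cm ax 0.003
```

Still free, with no contact yet. I'll keep going.

```bash

python3 -m jog '[{"tx":0.07,"ty":0,"tz":0,"ax":0,"ay":0,"az":0,"hand":0},{"tx":0.07,"ty":0,"tz":0,"ax":0,"ay":0,"az":0,"hand":0}]' 30 | grep -E "eef|wrist"
python3 -m jog '[{"tx":0.07,"ty":0,"tz":0,"ax":0,"ay":0,"az":0,"hand":0},{"tx":0.07,"ty":0,"tz":0,"ax":0,"ay":0,"az":0,"hand":0}]' 30 | grep -E "eef|wrist"
python3 -m jog '[{"tx":0.07,"ty":0,"tz":0,"ax":0,"ay":0,"az":0,"hand":0},{"tx":0.07,"ty":0,"tz":0,"ax":0,"ay":0,"az":0,"hand":0}]' 30 | grep -E "eef|wrist"
```

```text
eef_pos: [0.6593, 0.0473, 0.1507]
wrist_force: [0.8, 0.0, -0.8]
eef_pos: [0.6593, 0.0473, 0.1493]
wrist_force: [0.4, 0.0, -0.8]
eef_pos: [0.6593, 0.0472, 0.1479]
wrist_force: [0.3, 0.6, -0.7]
```

```bash

python3 -m jog '[{"tx":0.07,"ty":0,"tz":0,"ax":0,"ay":0,"az":0,"hand":0},{"tx":0.07,"ty":0,"tz":0,"ax":0,"ay":0,"az":0,"hand":0}]' 30 | grep -E "eef|wrist"
python3 -m jog '[{"tx":0.07,"ty":0,"tz":0,"ax":0,"ay":0,"az":0,"hand":0},{"tx":0.07,"ty":0,"tz":0,"ax":0,"ay":0,"az":0,"hand":0}]' 30 | grep -E "eef|wrist"
```

```text
eef_pos: [0.6593, 0.0473, 0.1465]
wrist_force: [0.6, -0.8, -1.2]
eef_pos: [0.6593, 0.0472, 0.145]
wrist_force: [-0.2, -0.1, -1.0]
```

```bash

python3 -m jog '[{"tx":0.07,"ty":0,"tz":0,"ax":0,"ay":0,"az":0,"hand":0},{"tx":0.07,"ty":0,"tz":0,"ax":0,"ay":0,"az":0,"hand":0}]' 30 | grep -E "eef|wrist"
python3 -m jog '[{"tx":0.07,"ty":0,"tz":0,"ax":0,"ay":0,"az":0,"hand":0},{"tx":0.07,"ty":0,"tz":0,"ax":0,"ay":0,"az":0,"hand":0}]' 30 | grep -E "eef|wrist"
```

```text
eef_pos: [0.6593, 0.0473, 0.1437]
wrist_force: [-0.3, 0.2, 1.3]
eef_pos: [0.6595, 0.0473, 0.143]
wrist_force: [-1.6, 0.2, 8.3]
```

Contact: the force rises from 1.3 to 8.3 N in 0.7 mm, which matches the gesso's stiffness. I'll settle and read it once more, then look.

```bash

python3 -m jog '[{"tx":0,"ty":0,"tz":0,"ax":0,"ay":0,"az":0,"hand":0}]' 30 | grep -E "eef|wrist"
python3 - <<'E'
from h import *
F=[]
for i in range(4):
    c=capture('scene');s=read_state();F.append(s['wrist_force'][2]);
print(np.round(F,2),s['eef_pos'],s['time'])
cv2.imwrite('pics/s5.png',cv2.resize(c['pixels'][150:260,210:320,::-1],None,fx=5,fy=5,interpolation=2))
for d in (.015,.020,.022,.025,.028,.030): # pixel of grip underside for depth d
    print(d,proj(c,[.6594,.0473,.045+.098-d]),(proj(c,[.6594,.0473,.045+.098-d])-[210,150])*5)
E
```

```text
eef_pos: [0.6596, 0.0473, 0.1431]
wrist_force: [-1.7, 0.2, 6.9]
[5.91 5.   5.48 6.07] [0.65949394 0.04726303 0.14315754] 7.3667
0.015 [[265.335824   208.27403169]] [[276.67911998 291.37015846]]
0.02 [[265.28159078 210.19947738]] [[276.4079539  300.99738692]]
0.022 [[265.2600209  210.96527426]] [[276.30010452 304.82637131]]
0.025 [[265.22779724 212.10931328]] [[276.1389862  310.54656641]]
0.028 [[265.19572994 213.24780089]] [[275.9786497  316.23900446]]
0.03 [[265.17443805 214.00372844]] [[275.87219024 320.0186422 ]]
```

View pics/s5.png

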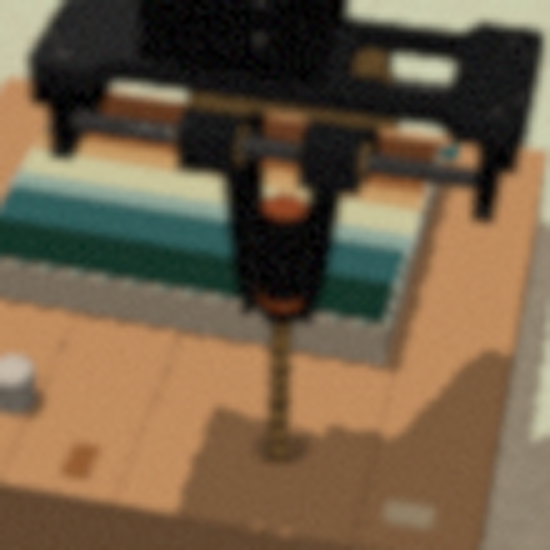

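The image suggests about 26 mm, while the force and kinematics give about 24.8 mm. That sits between two candidate stops, so I'll remove any bias in the rod offset by touching the same tip on the board's top face beside the hole.

```bash

python3 -m jog '[{"tx":-0.5,"ty":0,"tz":0,"ax":0,"ay":0,"az":0,"hand":0},{"tx":-1.5,"ty":0,"tz":0,"ax":0,"ay":0,"az":0,"hand":0},{"tx":-1.5,"ty":0,"tz":0,"ax":0,"ay":0,"az":0,"hand":0},{"tx":0,"ty":0,"tz":0,"ax":0,"ay":0,"az":0,"hand":0},{"tx":0,"ty":1.2,"tz":0,"ax":0,"ay":0,"az":0,"hand":0},{"tx":0,"ty":1.2,"tz":0,"ax":0,"ay":0,"az":0,"hand":0},{"tx":0.5,"ty":0,"tz":0,"ax":0,"ay":0,"az":0,"hand":0},{"tx":0,"ty":0,"tz":0,"ax":0,"ay":0,"az":0,"hand":0}]' 30 | grep -E "time|eef|wrist"
```

```text
time: 8.03
eef_pos: [0.6559, 0.0724, 0.1705]
wrist_force: [-0.3, 0.5, -1.3]
```

```bash

python3 -m jog '[{"tx":0,"ty":0,"tz":0,"ax":0,"ay":0,"az":0,"hand":0},{"tx":0,"ty":0,"tz":0,"ax":0,"ay":0,"az":0,"hand":0}]' 30 | grep -E "time|eef|wrist"
python3 -m jog '[{"tx":0.07,"ty":0,"tz":0,"ax":0,"ay":0,"az":0,"hand":0},{"tx":0.07,"ty":0,"tz":0,"ax":0,"ay":0,"az":0,"hand":0}]' 30 | grep -E "time|eef|wrist"
```

```text
time: 8.2
eef_pos: [0.6566, 0.0711, 0.1718]
wrist_force: [-0.2, -0.0, -0.9]
time: 8.37
eef_pos: [0.6568, 0.0708, 0.1709]
wrist_force: [0.5, 0.3, -0.9]
```

```bash

python3 -m jog '[{"tx":0.06,"ty":0,"tz":0,"ax":0,"ay":0,"az":0,"hand":0},{"tx":0.06,"ty":0,"tz":0,"ax":0,"ay":0,"az":0,"hand":0}]' 30 | grep -E "eef|wrist"
python3 -m jog '[{"tx":0.06,"ty":0,"tz":0,"ax":0,"ay":0,"az":0,"hand":0}]' 30 | grep -E "eef|wrist"
python3 -m jog '[{"tx":0.04,"ty":0,"tz":0,"ax":0,"ay":0,"az":0,"hand":0}]' 30 | grep -E "eef|wrist"

```

```text
eef_pos: [0.6568, 0.0709, 0.1697]
wrist_force: [-0.0, 0.8, -0.9]
eef_pos: [0.6567, 0.071, 0.1691]
wrist_force: [0.2, 0.1, -0.6]
eef_pos: [0.6567, 0.0711, 0.1687]
wrist_force: [-0.4, -0.1, -0.6]
```

```bash

python3 -m jog '[{"tx":0.04,"ty":0,"tz":0,"ax":0,"ay":0,"az":0,"hand":0}]' 30 | grep -E "eef|wrist"
python3 -m jog '[{"tx":0.03,"ty":0,"tz":0,"ax":0,"ay":0,"az":0,"hand":0}]' 30 | grep -E "eef|wrist"
```

```text
eef_pos: [0.6568, 0.0711, 0.1686]
wrist_force: [-1.4, 0.7, 4.6]
eef_pos: [0.6569, 0.0711, 0.1686]
wrist_force: [-1.0, 0.8, 6.1]
```

The board top is at TCP 0.1686, which confirms the rod offset of 123.6 mm. The first sounding is therefore about 24.8 mm, which would let two stops (yellow and red) qualify. I'll repeat the sounding at a slightly different spot in the hole.

```bash

python3 -m jog '[{"tx":-0.6,"ty":0,"tz":0,"ax":0,"ay":0,"az":0,"hand":0},{"tx":0,"ty":-1.2,"tz":-0.1,"ax":0,"ay":0,"az":0,"hand":0},{"tx":0,"ty":-1.2,"tz":-0.1,"ax":0,"ay":0,"az":0,"hand":0},{"tx":0,"ty":0,"tz":0,"ax":0,"ay":0,"az":0,"hand":0},{"tx":0,"ty":0,"tz":0,"ax":0,"ay":0,"az":0,"hand":0},{"tx":0.6,"ty":0,"tz":0,"ax":0,"ay":0,"az":0,"hand":0},{"tx":0.6,"ty":0,"tz":0,"ax":0,"ay":0,"az":0,"hand":0},{"tx":0,"ty":0,"tz":0,"ax":0,"ay":0,"az":0,"hand":0}]' 30 | grep -E "time|eef|wrist"
python3 -c "
from h import *
to(.6573,.0474,.146,6)"
```

```text
time: 9.53
eef_pos: [0.6566, 0.0473, 0.1603]
wrist_force: [-1.0, 0.3, -1.7]
t 9.53 pos [0.6566 0.0473 0.1603] yaw 6.15 tilt [-2.3e-03  2.0e-04 -1.0e+00] F [-0.98  0.28 -1.73] w 0.0195 q6 -97.8
tx 1.43 ty 0.00 tz 0.07 cm ax 0.003
```

```bash

python3 -m jog '[{"tx":0.4,"ty":0,"tz":0,"ax":0,"ay":0,"az":0,"hand":0},{"tx":0.4,"ty":0,"tz":0,"ax":0,"ay":0,"az":0,"hand":0},{"tx":0.3,"ty":0,"tz":0,"ax":0,"ay":0,"az":0,"hand":0},{"tx":0.12,"ty":0,"tz":0,"ax":0,"ay":0,"az":0,"hand":0},{"tx":0.05,"ty":0,"tz":0,"ax":0,"ay":0,"az":0,"hand":0},{"tx":0,"ty":0,"tz":0,"ax":0,"ay":0,"az":0,"hand":0}]' 30 | grep -E "time|eef|wrist"
python3 -m jog '[{"tx":0.04,"ty":0,"tz":0,"ax":0,"ay":0,"az":0,"hand":0},{"tx":0.04,"ty":0,"tz":0,"ax":0,"ay":0,"az":0,"hand":0}]' 30 | grep -E "time|eef|wrist"
python3 -m jog '[{"tx":0.03,"ty":0,"tz":0,"ax":0,"ay":0,"az":0,"hand":0},{"tx":0.0,"ty":0,"tz":0,"ax":0,"ay":0,"az":0,"hand":0}]' 30 | grep -E "time|eef|wrist"
```

```text
time: 10.03
eef_pos: [0.6573, 0.0471, 0.1492]
wrist_force: [-0.4, -0.1, -0.9]
time: 10.2
eef_pos: [0.6574, 0.0471, 0.1487]
wrist_force: [0.2, 0.5, -2.3]
time: 10.37
eef_pos: [0.6573, 0.047, 0.1483]
wrist_force: [0.4, 0.3, -1.7]
```

```bash

python3 -m jog '[{"tx":0.1,"ty":0,"tz":0,"ax":0,"ay":0,"az":0,"hand":0},{"tx":0.1,"ty":0,"tz":0,"ax":0,"ay":0,"az":0,"hand":0},{"tx":0.1,"ty":0,"tz":0,"ax":0,"ay":0,"az":0,"hand":0},{"tx":0,"ty":0,"tz":0,"ax":0,"ay":0,"az":0,"hand":0}]' 30 | grep -E "time|eef|wrist"
python3 -m jog '[{"tx":0.06,"ty":0,"tz":0,"ax":0,"ay":0,"az":0,"hand":0},{"tx":0.0,"ty":0,"tz":0,"ax":0,"ay":0,"az":0,"hand":0}]' 30 | grep -E "time|eef|wrist"
python3 -m jog '[{"tx":0.06,"ty":0,"tz":0,"ax":0,"ay":0,"az":0,"hand":0},{"tx":0.0,"ty":0,"tz":0,"ax":0,"ay":0,"az":0,"hand":0}]' 30 | grep -E "time|eef|wrist"
python3 -m jog '[{"tx":0.05,"ty":0,"tz":0,"ax":0,"ay":0,"az":0,"hand":0},{"tx":0.0,"ty":0,"tz":0,"ax":0,"ay":0,"az":0,"hand":0}]' 30 | grep -E "time|eef|wrist"
```

```text
time: 10.7
eef_pos: [0.6572, 0.047, 0.145]
wrist_force: [0.6, 0.7, -0.9]
time: 10.87
eef_pos: [0.6573, 0.0471, 0.1445]
wrist_force: [-0.1, 0.8, -1.2]
time: 11.03
eef_pos: [0.6573, 0.047, 0.144]
wrist_force: [0.2, 0.2, -0.3]
time: 11.2
eef_pos: [0.6574, 0.0471, 0.1437]
wrist_force: [-1.0, 1.5, 1.4]
```

```bash

python3 -m jog '[{"tx":0.08,"ty":0,"tz":0,"ax":0,"ay":0,"az":0,"hand":0},{"tx":0.0,"ty":0,"tz":0,"ax":0,"ay":0,"az":0,"hand":0}]' 30 | grep -E "time|eef|wrist"
python3 -m jog '[{"tx":0.05,"ty":0,"tz":0,"ax":0,"ay":0,"az":0,"hand":0},{"tx":0.0,"ty":0,"tz":0,"ax":0,"ay":0,"az":0,"hand":0}]' 30 | grep -E "time|eef|wrist"
```

```text
time: 11.37
eef_pos: [0.6575, 0.0471, 0.1432]
wrist_force: [-1.4, 0.3, 5.9]
time: 11.53
eef_pos: [0.6575, 0.0471, 0.143]
wrist_force: [-1.2, -0.5, 7.7]
```

Both soundings agree on a depth of 24.7–24.8 mm, linear at about 10 N/mm. Yellow would then stand about 15.3 mm proud (7.7 below the face) and red about 21.3 (1.7 below). Yellow lies nearest the middle of the allowed window with the larger margins, so I choose yellow. Now the rod goes back.

```bash

python3 -m jog '[{"tx":-1.5,"ty":0,"tz":0,"ax":0,"ay":0,"az":0,"hand":0},{"tx":-2.6,"ty":0,"tz":0,"ax":0,"ay":0,"az":0,"hand":0},{"tx":-2.2,"ty":0,"tz":0,"ax":0,"ay":0,"az":0,"hand":0},{"tx":0,"ty":1.5,"tz":-0.9,"ax":0,"ay":0,"az":0,"hand":0},{"tx":0,"ty":3,"tz":-1.9,"ax":0,"ay":0,"az":0,"hand":0},{"tx":0,"ty":3,"tz":-1.9,"ax":0,"ay":0,"az":0,"hand":0},{"tx":0,"ty":3,"tz":-1.9,"ax":0,"ay":0,"az":0,"hand":0},{"tx":0,"ty":3,"tz":-1.9,"ax":0,"ay":0,"az":0,"hand":0}]' 30 | grep -E "time|eef|wrist"
python3 -m jog '[{"tx":0,"ty":3,"tz":-1.9,"ax":0,"ay":0,"az":0,"hand":0},{"tx":0,"ty":3,"tz":-1.9,"ax":0,"ay":0,"az":0,"hand":0},{"tx":0,"ty":3,"tz":-1.9,"ax":0,"ay":0,"az":0,"hand":0},{"tx":0,"ty":3,"tz":-1.9,"ax":0,"ay":0,"az":0,"hand":0},{"tx":0,"ty":0,"tz":0,"ax":0,"ay":0,"az":0,"hand":0},{"tx":0,"ty":0,"tz":0,"ax":0,"ay":0,"az":0,"hand":0}]' 30 | grep -E "time|eef|wrist"
python3 -c "
from h import *
to(.4520,.3116,.1805,6.15)"
```

```text
time: 12.2
eef_pos: [0.5571, 0.1731, 0.2051]
wrist_force: [0.6, 0.1, -0.7]
time: 12.7
eef_pos: [0.4689, 0.2846, 0.2054]
wrist_force: [0.6, -0.3, -0.6]
t 12.7 pos [0.4689 0.2846 0.2054] yaw 6.32 tilt [ 2.e-04  1.e-04 -1.e+00] F [ 0.55 -0.33 -0.58] w 0.0195 q6 -72.0
tx 2.49 ty 2.87 tz -1.39 cm ax 0.003
```

```bash

python3 -m jog '[{"tx":0,"ty":1.5,"tz":-0.75,"ax":0,"ay":0,"az":0,"hand":0},{"tx":0,"ty":1.5,"tz":-0.75,"ax":0,"ay":0,"az":0,"hand":0},{"tx":1,"ty":0,"tz":0,"ax":0,"ay":0,"az":0,"hand":0},{"tx":1.3,"ty":0,"tz":0,"ax":0,"ay":0,"az":0,"hand":0},{"tx":0,"ty":0,"tz":0,"ax":0,"ay":0,"az":0,"hand":0},{"tx":0,"ty":0,"tz":0,"ax":0,"ay":0,"az":0,"hand":0},{"tx":0,"ty":0,"tz":0,"ax":0,"ay":0,"az":0,"hand":0}]' 30 | grep -E "time|eef|wrist"
python3 -c "
from h import *
to(.4520,.3116,.1805,6.15)
c=capture('wrist');cv2.imwrite('pics/w6.png',cv2.resize(c['pixels'][80:300,160:380,::-1],None,fx=2.5,fy=2.5))"
```

```text
time: 13.28
eef_pos: [0.4525, 0.311, 0.1824]
wrist_force: [1.2, -0.4, -1.1]
t 13.28 pos [0.4525 0.311  0.1824] yaw 6.09 tilt [ 1.e-04  0.e+00 -1.e+00] F [ 1.19 -0.38 -1.07] w 0.0192 q6 -68.5
tx 0.19 ty 0.07 tz -0.04 cm ax -0.001
```

View pics/w6.png

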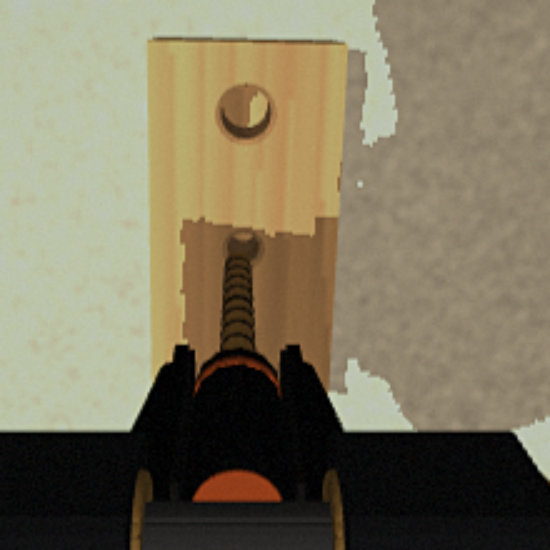

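The rod tip at (238,255) is just above the middle hole at (243,245), a hair to the left. I'll correct by +0.07 cm and insert.

```bash

python3 -m jog '[{"tx":0,"ty":0.07,"tz":-0.04,"ax":0,"ay":0,"az":0,"hand":0},{"tx":0,"ty":0,"tz":0,"ax":0,"ay":0,"az":0,"hand":0},{"tx":0.5,"ty":0,"tz":0,"ax":0,"ay":0,"az":0,"hand":0},{"tx":0.6,"ty":0,"tz":0,"ax":0,"ay":0,"az":0,"hand":0},{"tx":0.6,"ty":0,"tz":0,"ax":0,"ay":0,"az":0,"hand":0},{"tx":0,"ty":0,"tz":0,"ax":0,"ay":0,"az":0,"hand":0}]' 30 | grep -E "time|eef|wrist"
python3 -m jog '[{"tx":0.7,"ty":0,"tz":0,"ax":0,"ay":0,"az":0,"hand":0},{"tx":0.8,"ty":0,"tz":0,"ax":0,"ay":0,"az":0,"hand":0},{"tx":0.7,"ty":0,"tz":0,"ax":0,"ay":0,"az":0,"hand":0},{"tx":0.4,"ty":0,"tz":0,"ax":0,"ay":0,"az":0,"hand":0},{"tx":0.3,"ty":0,"tz":0,"ax":0,"ay":0,"az":0,"hand":0},{"tx":0,"ty":0,"tz":0,"ax":0,"ay":0,"az":0,"hand":0},{"tx":0,"ty":0,"tz":0,"ax":0,"ay":0,"az":0,"hand":0}]' 30 | grep -E "time|eef|wrist"
```

```text
time: 13.83
eef_pos: [0.4508, 0.312, 0.1638]
wrist_force: [0.8, -0.0, -1.7]
time: 14.42
eef_pos: [0.4514, 0.3123, 0.1362]
wrist_force: [-0.1, 0.3, -2.2]
```

```bash

python3 -m jog '[{"tx":0.12,"ty":0,"tz":0,"ax":0,"ay":0,"az":0,"hand":0},{"tx":0.1,"ty":0,"tz":0,"ax":0,"ay":0,"az":0,"hand":0},{"tx":0,"ty":0,"tz":0,"ax":0,"ay":0,"az":0,"hand":0}]' 30 | grep -E "time|eef|wrist"
python3 -m jog '[{"tx":0,"ty":0,"tz":0,"ax":0,"ay":0,"az":0,"hand":0.5},{"tx":0,"ty":0,"tz":0,"ax":0,"ay":0,"az":0,"hand":0.5},{"tx":0,"ty":0,"tz":0,"ax":0,"ay":0,"az":0,"hand":0.5},{"tx":0,"ty":0,"tz":0,"ax":0,"ay":0,"az":0,"hand":0.5},{"tx":-1.5,"ty":0,"tz":0,"ax":0,"ay":0,"az":0,"hand":0.5},{"tx":-3,"ty":0,"tz":0,"ax":0,"ay":0,"az":0,"hand":0.5},{"tx":-3,"ty":0,"tz":0,"ax":0,"ay":0,"az":0,"hand":0.5},{"tx":-1.5,"ty":0,"tz":0,"ax":0,"ay":0,"az":0,"hand":0.5}]' 30 
python3 -c "
from h import *
to(.5389,-.3200,.22,-5.6)
c=capture('scene');cv2.imwrite('pics/s7.png',c['pixels'][:,:,::-1])"
```

```text
time: 14.67
eef_pos: [0.4513, 0.3122, 0.1341]
wrist_force: [0.0, -0.0, -0.9]
time: 15.33
eef_pos: [0.452, 0.3126, 0.2272]
orientation: [[0.003, -0.107, 0.994], [0.002, 0.994, 0.107], [-1.0, 0.001, 0.003]]
wrist_force: [1.0, 0.2, -0.5]
gripper_width: 0.0475
t 15.33 pos [0.452  0.3126 0.2272] yaw 6.15 tilt [ 0.003   0.0016 -1.    ] F [ 0.95  0.17 -0.52] w 0.0475 q6 -68.4
tx 0.64 ty -63.83 tz 1.87 cm ax 0.205
```

View pics/s7.png

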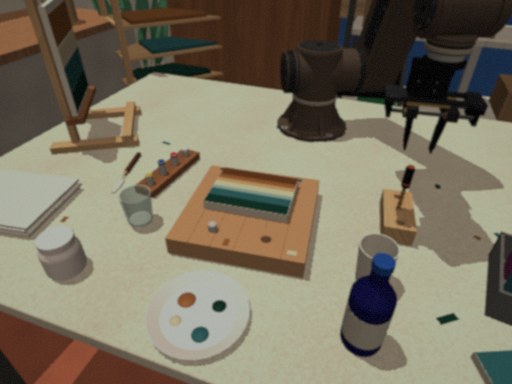

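The rod stands upright in its block at (407,195). On to the yellow stop.

```bash

python3 -m jog '[{"tx":0,"ty":-2,"tz":0,"ax":0,"ay":0,"az":0,"hand":0.5},{"tx":0,"ty":-4,"tz":0.1,"ax":0,"ay":0,"az":0,"hand":0.5},{"tx":0,"ty":-4,"tz":0.1,"ax":0,"ay":0,"az":0,"hand":0.5},{"tx":0,"ty":-4,"tz":0.1,"ax":0,"ay":0,"az":0,"hand":0.5},{"tx":0,"ty":-4,"tz":0.1,"ax":0,"ay":0,"az":0,"hand":0.5},{"tx":0,"ty":-4,"tz":0.1,"ax":0,"ay":0,"az":0,"hand":0.5},{"tx":0,"ty":-4,"tz":0.1,"ax":0,"ay":0,"az":0,"hand":0.5},{"tx":0,"ty":-4,"tz":0.1,"ax":0,"ay":0,"az":0,"hand":0.5}]' 20 | grep -E "time|eef|wrist"
python3 -m jog '[{"tx":0,"ty":-4,"tz":0.1,"ax":0,"ay":0,"az":0,"hand":0.5},{"tx":0,"ty":-4,"tz":0.1,"ax":0,"ay":0,"az":0,"hand":0.5},{"tx":0,"ty":-4,"tz":0.1,"ax":0,"ay":0,"az":0,"hand":0.5},{"tx":0,"ty":-4,"tz":0.1,"ax":0,"ay":0,"az":0,"hand":0.5},{"tx":0,"ty":-4,"tz":0.1,"ax":0,"ay":0,"az":0,"hand":0.5},{"tx":0,"ty":-4,"tz":0.1,"ax":0,"ay":0,"az":0,"hand":0.5},{"tx":0,"ty":-4,"tz":0.1,"ax":0,"ay":0,"az":0,"hand":0.5},{"tx":0,"ty":-4,"tz":0.1,"ax":0,"ay":0,"az":0,"hand":0.5}]' 20 | grep -E "time|eef|wrist"
python3 -m jog '[{"tx":0,"ty":0,"tz":0,"ax":0.1,"ay":0,"az":0,"hand":0.5},{"tx":0,"ty":0,"tz":0,"ax":0.1,"ay":0,"az":0,"hand":0.5},{"tx":0,"ty":0,"tz":0,"ax":0,"ay":0,"az":0,"hand":0.5},{"tx":0,"ty":0,"tz":0,"ax":0,"ay":0,"az":0,"hand":0.5}]' 20 
python3 -c "
from h import *
to(.5389,-.3200,.12,-5.6)"
```

```text
time: 16.05
eef_pos: [0.4902, 0.0128, 0.2239]
wrist_force: [0.9, -0.7, 0.5]
time: 16.72
eef_pos: [0.5323, -0.3047, 0.2236]
wrist_force: [0.2, 0.8, 0.5]
time: 17.05
eef_pos: [0.5325, -0.3025, 0.2236]
orientation: [[-0.0, 0.09, 0.996], [0.0, 0.996, -0.09], [-1.0, 0.0, -0.0]]
wrist_force: [-0.0, -0.5, 0.2]
gripper_width: 0.0474
t 17.05 pos [ 0.5325 -0.3025  0.2236] yaw -5.15 tilt [-4.e-04  4.e-04 -1.e+00] F [-0.04 -0.48  0.24] w 0.0474 q6 -120.6
tx 10.36 ty -1.69 tz 0.80 cm ax 0.008
```

```bash

python3 -m jog '[{"tx":0,"ty":-0.85,"tz":0.4,"ax":0.008,"ay":0,"az":0,"hand":0.5},{"tx":2,"ty":-0.85,"tz":0.4,"ax":0,"ay":0,"az":0,"hand":0.5},{"tx":3,"ty":0,"tz":0,"ax":0,"ay":0,"az":0,"hand":0.5},{"tx":3.4,"ty":0,"tz":0,"ax":0,"ay":0,"az":0,"hand":0.5},{"tx":2,"ty":0,"tz":0,"ax":0,"ay":0,"az":0,"hand":0.5},{"tx":0,"ty":0,"tz":0,"ax":0,"ay":0,"az":0,"hand":0.5},{"tx":0,"ty":0,"tz":0,"ax":0,"ay":0,"az":0,"hand":0.5}]' 20 | grep -E "time|eef|wrist"
python3 - <<'E'
from h import *
to(.5389,-.3200,.0548,-5.6)
c=capture('wrist');im=c['pixels'][:,:,::-1].copy();cv2.imwrite('pics/w8.png',im)
h=cv2.cvtColor(im,cv2.COLOR_BGR2HSV)
m=cv2.inRange(h,(22,150,80),(34,255,255));n,l,st,ce=cv2.connectedComponentsWithStats(m)
for i in range(1,n):
    if st[i,4]>20: print(st[i],ce[i],ray(c,ce[i],.048))
E
```

```text
time: 17.63
eef_pos: [0.5391, -0.3203, 0.1197]
wrist_force: [0.2, -0.3, 2.1]
t 17.63 pos [ 0.5391 -0.3203  0.1197] yaw -5.67 tilt [-1.e-03  8.e-04 -1.e+00] F [ 0.23 -0.29  2.07] w 0.0477 q6 -121.1
tx 6.49 ty 0.03 tz -0.02 cm ax -0.001
[115 155   9   9  41] [118.73170732 158.73170732] [[ 0.49543239 -0.41419976  0.048     ]]
```

View pics/w8.png

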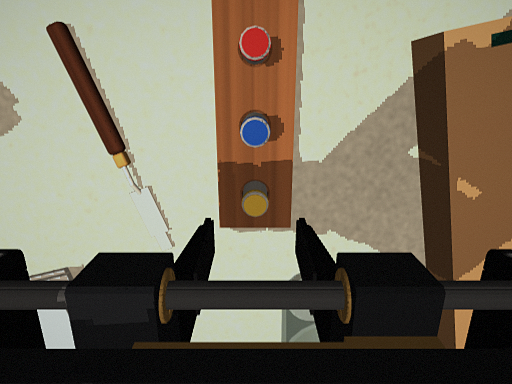

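Yellow's top is at (255,205), centred between the fingers; blue and red lie behind it, and the jar is farther on.

```bash

python3 - <<'E'
from h import *
c=capture('wrist');print(ray(c,[(255,205)],.048),ray(c,[(255,131)],.060))
E
python3 -m jog '[{"tx":2,"ty":0,"tz":0,"ax":0,"ay":0,"az":0,"hand":0.5},{"tx":2.5,"ty":0,"tz":0,"ax":0,"ay":0,"az":0,"hand":0.5},{"tx":1.4,"ty":0,"tz":0,"ax":0,"ay":0,"az":0,"hand":0.5},{"tx":0.6,"ty":0.02,"tz":-0.02,"ax":0,"ay":0,"az":0,"hand":0.5},{"tx":0,"ty":0,"tz":0,"ax":0,"ay":0,"az":0,"hand":0.5},{"tx":0,"ty":0,"tz":0,"ax":0,"ay":0,"az":0,"hand":0.5}]' 20 | grep -E "time|eef|wrist"
```

```text
[[ 0.54101703 -0.32161864  0.048     ]] [[ 0.48465213 -0.31602199  0.06      ]]
time: 18.23
eef_pos: [0.5394, -0.3205, 0.0564]
wrist_force: [1.2, -0.8, 0.1]
```

```bash

python3 -m jog '[{"tx":0.1,"ty":-0.05,"tz":0.05,"ax":0,"ay":0,"az":0,"hand":0.25},{"tx":0,"ty":0,"tz":0,"ax":0,"ay":0,"az":0,"hand":0},{"tx":0,"ty":0,"tz":0,"ax":0,"ay":0,"az":0,"hand":0},{"tx":0,"ty":0,"tz":0,"ax":0,"ay":0,"az":0,"hand":0},{"tx":0,"ty":0,"tz":0,"ax":0,"ay":0,"az":0,"hand":0},{"tx":0,"ty":0,"tz":0,"ax":0,"ay":0,"az":0,"hand":0},{"tx":0,"ty":0,"tz":0,"ax":0,"ay":0,"az":0,"hand":0}]' 20
python3 - <<'E'
from h import *
c=capture('wrist');cv2.imwrite('pics/w9.png',cv2.resize(c['pixels'][120:300,160:360,::-1],None,fx=3,fy=3))
E
```

```text
time: 18.82
eef_pos: [0.5393, -0.3207, 0.0543]
orientation: [[0.0, 0.101, 0.995], [-0.0, 0.995, -0.101], [-1.0, -0.0, 0.0]]
wrist_force: [-1.0, 0.8, 3.4]
gripper_width: 0.0188
```

View pics/w9.png

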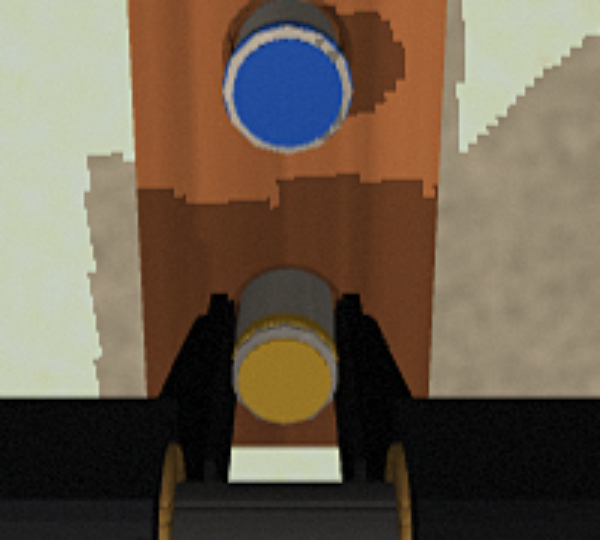

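```bash

python3 -m jog '[{"tx":-1.5,"ty":0,"tz":0,"ax":0,"ay":0,"az":0,"hand":0},{"tx":-3,"ty":0,"tz":0,"ax":0,"ay":0,"az":0,"hand":0},{"tx":-3,"ty":0,"tz":0,"ax":0,"ay":0,"az":0,"hand":0},{"tx":-2.2,"ty":0,"tz":0,"ax":0,"ay":0,"az":0,"hand":0},{"tx":0,"ty":0,"tz":0,"ax":-0.102,"ay":0,"az":0,"hand":0},{"tx":0,"ty":0,"tz":0,"ax":-0.102,"ay":0,"az":0,"hand":0},{"tx":0,"ty":0,"tz":0,"ax":0,"ay":0,"az":0,"hand":0}]' 20
python3 - <<'E'
from h import *
to(.6593,.0474,.145,6.15)
c=capture('scene');cv2.imwrite('pics/s10.png',c['pixels'][:,:,::-1])
E
```

```text
time: 19.45
eef_pos: [0.5391, -0.3206, 0.1513]
orientation: [[0.0, -0.108, 0.994], [-0.0, 0.994, 0.108], [-1.0, -0.0, 0.0]]
wrist_force: [-0.8, 0.4, -0.3]
gripper_width: 0.0193
t 19.45 pos [ 0.5391 -0.3206  0.1513] yaw 6.17 tilt [ 4.e-04 -2.e-04 -1.e+00] F [-0.78  0.42 -0.31] w 0.0193 q6 -132.9
tx 0.63 ty 35.29 tz 15.91 cm ax 0.000
```

View pics/s10.png

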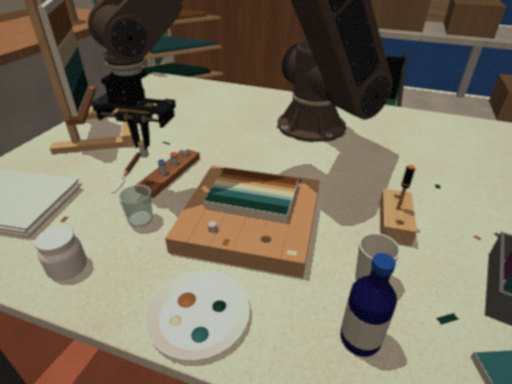

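The stop is in the gripper at (143,152), clear of the rack. Moving to the hole.

```bash

python3 -m jog '[{"tx":0,"ty":2.0,"tz":0.5,"ax":0,"ay":0,"az":0,"hand":0},{"tx":0,"ty":3.5,"tz":1.6,"ax":0,"ay":0,"az":0,"hand":0},{"tx":0,"ty":3.5,"tz":1.6,"ax":0,"ay":0,"az":0,"hand":0},{"tx":0,"ty":3.5,"tz":1.6,"ax":0,"ay":0,"az":0,"hand":0},{"tx":0,"ty":3.5,"tz":1.6,"ax":0,"ay":0,"az":0,"hand":0},{"tx":0,"ty":3.5,"tz":1.6,"ax":0,"ay":0,"az":0,"hand":0},{"tx":0,"ty":3.5,"tz":1.6,"ax":0,"ay":0,"az":0,"hand":0},{"tx":0,"ty":3.5,"tz":1.6,"ax":0,"ay":0,"az":0,"hand":0}]' 20 | grep -E "eef"
python3 -m jog '[{"tx":0,"ty":3.5,"tz":1.6,"ax":0,"ay":0,"az":0,"hand":0},{"tx":0,"ty":3.0,"tz":1.6,"ax":0,"ay":0,"az":0,"hand":0},{"tx":0,"ty":2.3,"tz":1.0,"ax":0,"ay":0,"az":0,"hand":0},{"tx":1,"ty":0,"tz":0,"ax":0,"ay":0,"az":0,"hand":0},{"tx":2,"ty":0,"tz":0,"ax":0,"ay":0,"az":0,"hand":0},{"tx":1.5,"ty":0,"tz":0,"ax":0,"ay":0,"az":0,"hand":0},{"tx":0,"ty":0,"tz":0,"ax":0,"ay":0,"az":0,"hand":0},{"tx":0,"ty":0,"tz":0,"ax":0,"ay":0,"az":0,"hand":0}]' 20 | grep -E "eef|time"
python3 - <<'E'
from h import *
to(.6593,.0474,.0935,6.15)
c=capture('wrist');cv2.imwrite('pics/w11.png',cv2.resize(c['pixels'][120:300,160:360,::-1],None,fx=3,fy=3))
c=capture('scene');cv2.imwrite('pics/s11.png',cv2.resize(c['pixels'][160:270,190:320,::-1],None,fx=5,fy=5,interpolation=2))
E
```

```text
eef_pos: [0.6284, -0.0431, 0.1506]
time: 20.83
eef_pos: [0.6605, 0.0465, 0.1051]
t 20.83 pos [0.6605 0.0465 0.1051] yaw 5.78 tilt [-2.2e-03  1.0e-04 -1.0e+00] F [ 0.29  0.46 -0.16] w 0.0194 q6 -97.5
tx 1.16 ty 0.10 tz -0.11 cm ax -0.006
```

View pics/w11.png

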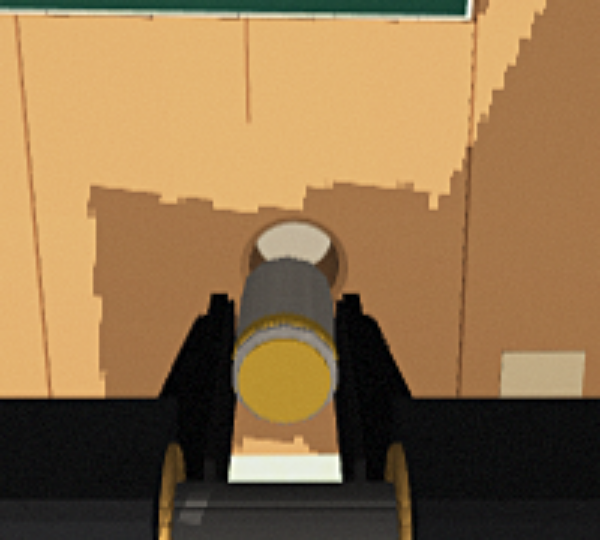

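View pics/s11.png

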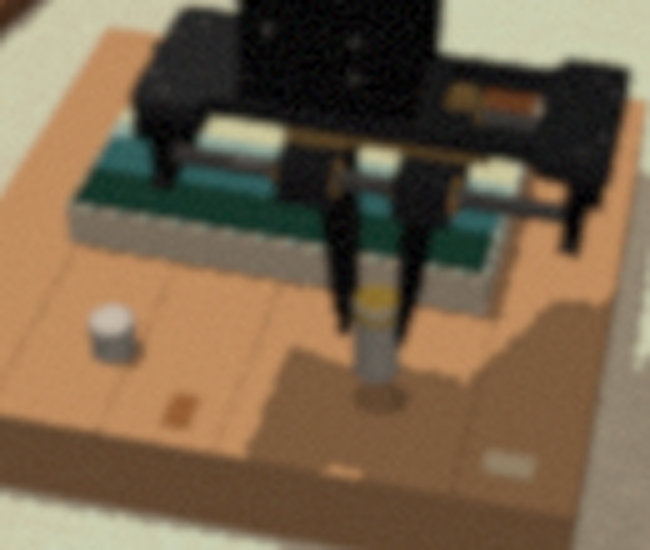

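```bash

python3 - <<'E'
from h import *
c=capture('wrist');im=c['pixels']
s=read_state();p=s['eef_pos'];print(p)
cv2.imwrite('pics/w12.png',cv2.resize(im[120:300,160:360,::-1],None,fx=3,fy=3))
print("stop top cam",ray(c,[(160+285.5/3,120+379/3)],p[2]-.0063))
print("hole",ray(c,[(160+295/3,120+267/3)],.045), "left/right/top", ray(c,[(160+243/3,120+262/3),(160+347/3,120+262/3),(160+295/3,120+218/3)],.045))
# where foot axis would appear
R=np.array(s['orientation']);f=np.array(p)+R[:,0]*.0463
print("proj foot zoom",(proj(c,f)-[160,120])*3, "hole@scene", )
c=capture('top');print(c['t'])
E
```

```text
[0.66136541 0.04650193 0.10696708]
stop top cam [[0.66153774 0.04575251 0.10066708]]
hole [[0.66121208 0.04803507 0.045     ]] left/right/top [[0.66120385 0.03562434 0.045     ]
 [0.65869291 0.06017809 0.045     ]
 [0.64900297 0.04674844 0.045     ]]
proj foot zoom [[288.76617818 293.00568893]] hole@scene
[0.01402037 0.53570989 0.75746494]
```

View pics/w12.png

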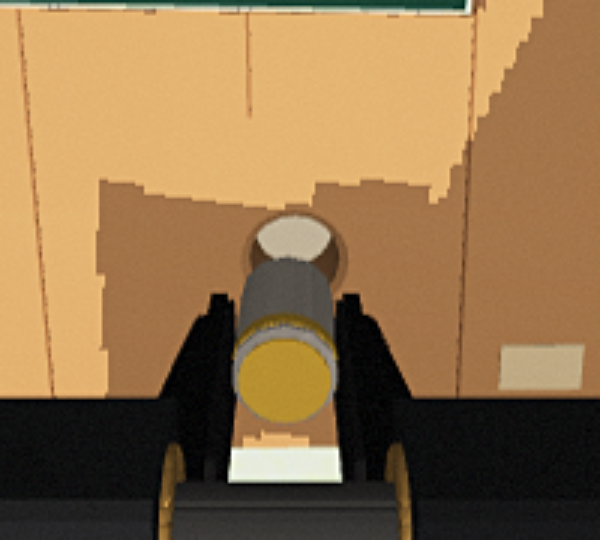

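```bash

python3 -m jog '[{"tx":0.5,"ty":0.16,"tz":-0.16,"ax":0,"ay":0,"az":0,"hand":0},{"tx":0.4,"ty":0,"tz":0,"ax":0,"ay":0,"az":0,"hand":0},{"tx":0,"ty":0,"tz":0,"ax":0,"ay":0,"az":0,"hand":0},{"tx":0,"ty":0,"tz":0,"ax":0,"ay":0,"az":0,"hand":0},{"tx":0,"ty":0,"tz":0,"ax":0,"ay":0,"az":0,"hand":0}]' 20 | grep -E "eef|time|force"
python3 - <<'E'
from h import *
c=capture('wrist');im=c['pixels']
s=read_state();p=s['eef_pos'];R=np.array(s['orientation']);to(.6596,.0479,.0913,6.15)
cv2.imwrite('pics/w13.png',cv2.resize(im[150:250,200:320,::-1],None,fx=5,fy=5,interpolation=2))
f=np.array(p)+R[:,0]*.0463
print("proj foot zoom",(proj(c,f)-[200,150])*5)
E
```

```text
time: 21.45
eef_pos: [0.6593, 0.0483, 0.097]
wrist_force: [0.9, -0.4, 0.1]
t 21.5 pos [0.6593 0.0483 0.0971] yaw 5.91 tilt [ 2.e-04  1.e-04 -1.e+00] F [ 0.81  0.81 -0.3 ] w 0.0193 q6 -97.4
tx 0.58 ty -0.04 tz 0.03 cm ax -0.004
proj foot zoom [[280.75555965 337.36148094]]
```

View pics/w13.png

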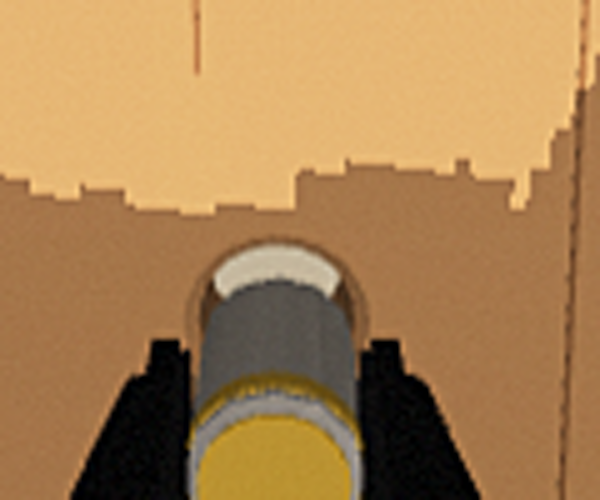

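The stop is centred on the hole laterally, at x of about 278 px for both. Lowering it in.

```bash

python3 -m jog '[{"tx":0.25,"ty":0,"tz":0.03,"ax":0,"ay":0,"az":0,"hand":0},{"tx":0.25,"ty":0,"tz":0,"ax":0,"ay":0,"az":0,"hand":0},{"tx":0.15,"ty":0,"tz":0,"ax":0,"ay":0,"az":0,"hand":0},{"tx":0,"ty":0,"tz":0,"ax":0,"ay":0,"az":0,"hand":0}]' 20 | grep -E "eef|time|force"
python3 -m jog '[{"tx":0.15,"ty":0,"tz":0,"ax":0,"ay":0,"az":0,"hand":0},{"tx":0.15,"ty":0,"tz":0,"ax":0,"ay":0,"az":0,"hand":0},{"tx":0.1,"ty":0,"tz":0,"ax":0,"ay":0,"az":0,"hand":0}]' 20 | grep -E "eef|time|force"
```

```text
time: 21.83
eef_pos: [0.6593, 0.0483, 0.09]
wrist_force: [-0.6, 0.8, -0.7]
time: 22.08
eef_pos: [0.6595, 0.0483, 0.0863]
wrist_force: [-0.2, -1.0, -0.7]
```

```bash

python3 -m jog '[{"tx":0.3,"ty":0,"tz":0,"ax":0,"ay":0,"az":0,"hand":0},{"tx":0.3,"ty":0,"tz":0,"ax":0,"ay":0,"az":0,"hand":0},{"tx":0.2,"ty":0,"tz":0,"ax":0,"ay":0,"az":0,"hand":0}]' 20 | grep -E "eef|time|force"
python3 -m jog '[{"tx":0.3,"ty":0,"tz":0,"ax":0,"ay":0,"az":0,"hand":0},{"tx":0.3,"ty":0,"tz":0,"ax":0,"ay":0,"az":0,"hand":0},{"tx":0.2,"ty":0,"tz":0,"ax":0,"ay":0,"az":0,"hand":0},{"tx":0,"ty":0,"tz":0,"ax":0,"ay":0,"az":0,"hand":0}]' 20 | grep -E "eef|time|force"
```

```text
time: 22.33
eef_pos: [0.6594, 0.0483, 0.0781]
wrist_force: [0.1, 1.1, -0.2]
time: 22.67
eef_pos: [0.6593, 0.0483, 0.0699]
wrist_force: [-0.0, -0.4, -0.5]
```

```bash

python3 -m jog '[{"tx":0.12,"ty":0,"tz":0,"ax":0,"ay":0,"az":0,"hand":0},{"tx":0.1,"ty":0,"tz":0,"ax":0,"ay":0,"az":0,"hand":0},{"tx":0,"ty":0,"tz":0,"ax":0,"ay":0,"az":0,"hand":0}]' 20 | grep -E "eef|time|force"
python3 -m jog '[{"tx":0.1,"ty":0,"tz":0,"ax":0,"ay":0,"az":0,"hand":0},{"tx":0,"ty":0,"tz":0,"ax":0,"ay":0,"az":0,"hand":0}]' 20 | grep -E "eef|time|force"
python3 -m jog '[{"tx":0.06,"ty":0,"tz":0,"ax":0,"ay":0,"az":0,"hand":0},{"tx":0,"ty":0,"tz":0,"ax":0,"ay":0,"az":0,"hand":0}]' 20 | grep -E "eef|time|force"
```

```text
time: 22.92
eef_pos: [0.6595, 0.0483, 0.0682]
wrist_force: [0.1, 0.0, 0.2]
time: 23.08
eef_pos: [0.6595, 0.0483, 0.0673]
wrist_force: [-0.9, 0.1, 0.2]
time: 23.25
eef_pos: [0.6595, 0.0483, 0.0667]
wrist_force: [1.1, -0.5, -1.6]
```

```bash

python3 -m jog '[{"tx":0.06,"ty":0,"tz":0,"ax":0,"ay":0,"az":0,"hand":0},{"tx":0,"ty":0,"tz":0,"ax":0,"ay":0,"az":0,"hand":0}]' 20 | grep -E "eef|time|force"
python3 -m jog '[{"tx":0.05,"ty":0,"tz":0,"ax":0,"ay":0,"az":0,"hand":0},{"tx":0,"ty":0,"tz":0,"ax":0,"ay":0,"az":0,"hand":0}]' 20 | grep -E "eef|time|force"
```

```text
time: 23.42
eef_pos: [0.6596, 0.0484, 0.0663]
wrist_force: [-0.5, 0.3, 1.7]
time: 23.58
eef_pos: [0.6597, 0.0484, 0.066]
wrist_force: [-0.6, 0.9, 4.9]
```

The stop bottoms at TCP 0.0665, so its foot is at z = 20.2 mm. That confirms the depth of 24.8 mm. Releasing.

```bash

python3 -m jog '[{"tx":-0.03,"ty":0,"tz":0,"ax":0,"ay":0,"az":0,"hand":0.4},{"tx":0,"ty":0,"tz":0,"ax":0,"ay":0,"az":0,"hand":0.4},{"tx":0,"ty":0,"tz":0,"ax":0,"ay":0,"az":0,"hand":0.4},{"tx":0,"ty":0,"tz":0,"ax":0,"ay":0,"az":0,"hand":0.4},{"tx":-1.5,"ty":0,"tz":0,"ax":0,"ay":0,"az":0,"hand":0.4},{"tx":-3,"ty":0,"tz":0,"ax":0,"ay":0,"az":0,"hand":0.4},{"tx":-3,"ty":0,"tz":0,"ax":0,"ay":0,"az":0,"hand":0.4},{"tx":0,"ty":0,"tz":0,"ax":0,"ay":0,"az":0,"hand":0.4}]' 20
python3 - <<'E'
from h import *
c=capture('scene');cv2.imwrite('pics/s14.png',cv2.resize(c['pixels'][160:270,190:320,::-1],None,fx=5,fy=5,interpolation=2))
c=capture('wrist');cv2.imwrite('pics/w14.png',c['pixels'][:,:,::-1])
c=capture('top');cv2.imwrite('pics/t14.png',c['pixels'][:,:,::-1])
E
```

```text
time: 24.25
eef_pos: [0.6616, 0.0483, 0.1464]
orientation: [[0.008, -0.103, 0.995], [-0.0, 0.995, 0.103], [-1.0, -0.001, 0.008]]
wrist_force: [0.8, -0.4, 0.4]
gripper_width: 0.0383
```

View pics/s14.png

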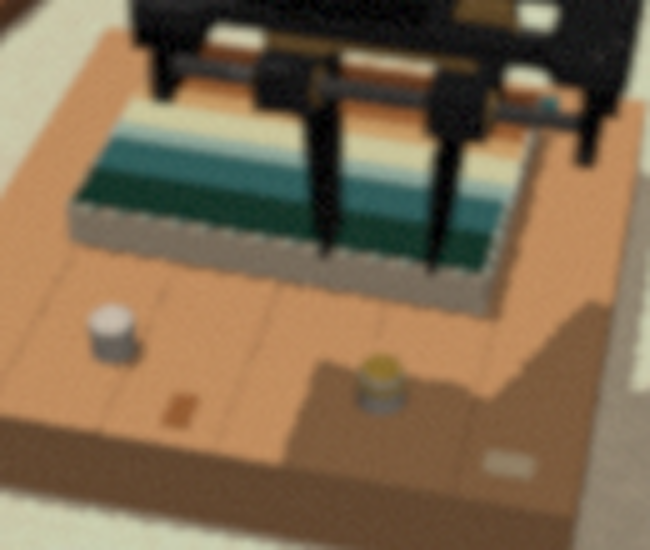

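View pics/w14.png

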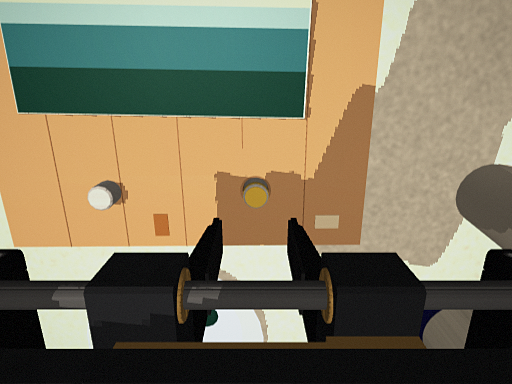

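Yellow stands in the hole with its top at (256,196) in the wrist view, slightly lower than the fixed stop's. Now I'll go behind the panel's near edge with the fingers shut.

```bash

python3 -m jog '[{"tx":0,"ty":-0.5,"tz":-2,"ax":0,"ay":0,"az":0,"hand":0},{"tx":0,"ty":-1,"tz":-3.7,"ax":0,"ay":0,"az":0,"hand":0},{"tx":0,"ty":-1,"tz":-3.7,"ax":0,"ay":0,"az":0,"hand":0},{"tx":0,"ty":-1,"tz":-3.7,"ax":0,"ay":0,"az":0,"hand":0},{"tx":0,"ty":-1,"tz":-3.7,"ax":0,"ay":0,"az":0,"hand":0},{"tx":0,"ty":-1,"tz":-3.7,"ax":0,"ay":0,"az":0,"hand":0},{"tx":0,"ty":-0.6,"tz":-3.6,"ax":0,"ay":0,"az":0,"hand":0},{"tx":0,"ty":0,"tz":0,"ax":0,"ay":0,"az":0,"hand":0}]' 20
python3 -m jog '[{"tx":0,"ty":0,"tz":0,"ax":0,"ay":0,"az":0,"hand":0},{"tx":0,"ty":0,"tz":0,"ax":0,"ay":0,"az":0,"hand":0}]'|grep -E "grip"
python3 - <<'E'
from h import *
to(.4237,-.039,.068,6.15)
c=capture('wrist');cv2.imwrite('pics/w15.png',c['pixels'][:,:,::-1])
c=capture('scene');cv2.imwrite('pics/s15.png',cv2.resize(c['pixels'][60:280,150:400,::-1],None,fx=3,fy=3,interpolation=2))
E
```

```text
time: 25.07
eef_pos: [0.4196, -0.0373, 0.1397]
orientation: [[-0.007, -0.102, 0.995], [0.002, 0.995, 0.102], [-1.0, 0.002, -0.007]]
wrist_force: [1.2, -0.4, 0.8]
gripper_width: 0.0006
gripper_width: 0.0007
t 25.23 pos [ 0.4266 -0.0373  0.1406] yaw 5.88 tilt [-0.e+00  2.e-04 -1.e+00] F [ 0.37  0.59 -0.01] w 0.0007 q6 -109.7
tx 7.26 ty -0.14 tz -0.31 cm ax -0.005
```

View pics/w15.png

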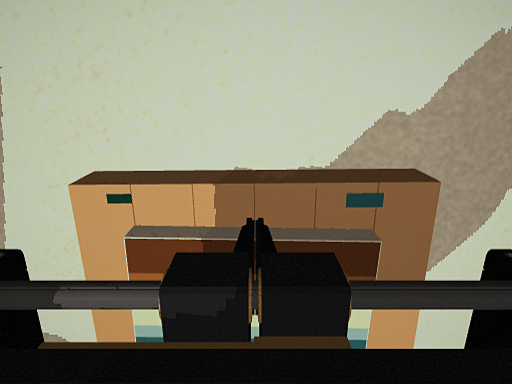

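View pics/s15.png

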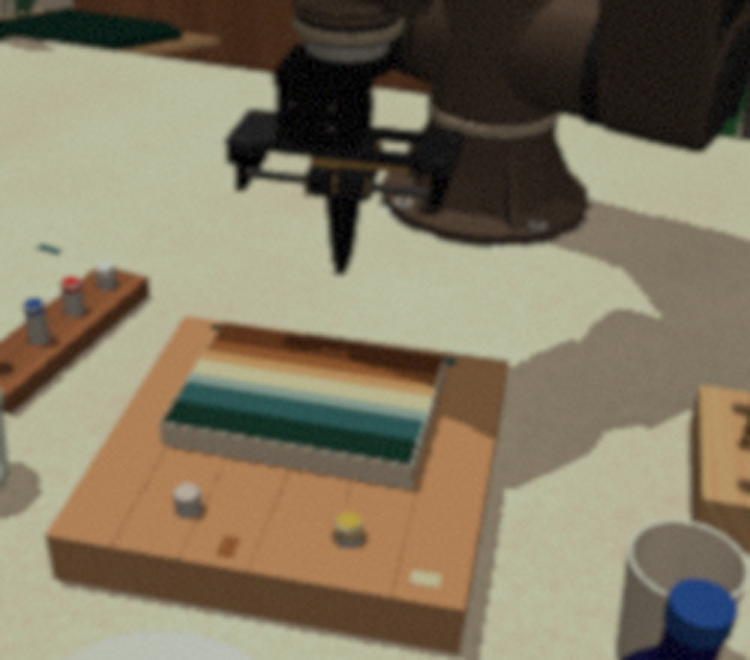

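```bash
python3 - <<'E'
from h import *
c=capture('wrist')
a=ray(c,[(126,239),(380,243)],.068);print(a,a.mean(0))
b=ray(c,[(134,227),(377,231)],.045);print(b,b.mean(0))
d=(a[0]-a[1]);print(np.degrees(np.arctan2(-d[0],d[1])),np.linalg.norm(d))
E
```

```text
[[ 0.46632962 -0.13390282  0.068     ]
 [ 0.44932458  0.06187969  0.068     ]] [ 0.4578271  -0.03601156  0.068     ]
[[ 0.46694054 -0.1360072   0.045     ]
 [ 0.44934178  0.06804287  0.045     ]] [ 0.45814116 -0.03398216  0.045     ]
-175.0359314243535 0.19651962544746285
```

```bash

python3 -m jog '[{"tx":2,"ty":-0.04,"tz":0,"ax":0,"ay":0,"az":0,"hand":0},{"tx":2.5,"ty":-0.04,"tz":0,"ax":0,"ay":0,"az":0,"hand":0},{"tx":1.7,"ty":0,"tz":0,"ax":0,"ay":0,"az":0,"hand":0},{"tx":1,"ty":0,"tz":0,"ax":0,"ay":0,"az":0,"hand":0},{"tx":0,"ty":0,"tz":0,"ax":0,"ay":0,"az":0,"hand":0},{"tx":0,"ty":0,"tz":0,"ax":0,"ay":0,"az":0,"hand":0}]' | grep -E "time|eef|force"
python3 -m jog '[{"tx":0,"ty":0,"tz":0.3,"ax":0,"ay":0,"az":0,"hand":0},{"tx":0,"ty":0,"tz":0.4,"ax":0,"ay":0,"az":0,"hand":0},{"tx":0,"ty":0,"tz":0.4,"ax":0,"ay":0,"az":0,"hand":0},{"tx":0,"ty":0,"tz":0.2,"ax":0,"ay":0,"az":0,"hand":0},{"tx":0,"ty":0,"tz":0,"ax":0,"ay":0,"az":0,"hand":0}]' | grep -E "time|eef|force"

```

```text
time: 25.88
eef_pos: [0.4264, -0.0377, 0.0685]
wrist_force: [-0.7, -0.0, 0.1]
time: 26.3
eef_pos: [0.4399, -0.0366, 0.0693]
wrist_force: [0.9, -0.4, 0.6]
```

```bash

python3 -m jog '[{"tx":0,"ty":0,"tz":0.2,"ax":0,"ay":0,"az":0,"hand":0},{"tx":0,"ty":0,"tz":0.2,"ax":0,"ay":0,"az":0,"hand":0},{"tx":0,"ty":0,"tz":0.2,"ax":0,"ay":0,"az":0,"hand":0},{"tx":0,"ty":0,"tz":0.2,"ax":0,"ay":0,"az":0,"hand":0}]' | grep -E "time|eef|force"
python3 -m jog '[{"tx":0,"ty":0,"tz":0.2,"ax":0,"ay":0,"az":0,"hand":0},{"tx":0,"ty":0,"tz":0.2,"ax":0,"ay":0,"az":0,"hand":0},{"tx":0,"ty":0,"tz":0.2,"ax":0,"ay":0,"az":0,"hand":0},{"tx":0,"ty":0,"tz":0.2,"ax":0,"ay":0,"az":0,"hand":0}]' | grep -E "time|eef|force"

```

```text
time: 26.63
eef_pos: [0.4469, -0.0357, 0.0689]
wrist_force: [-2.9, 0.7, 2.1]
time: 26.97
eef_pos: [0.4551, -0.035, 0.0689]
wrist_force: [-1.6, 0.4, 1.7]
```

```bash

python3 -m jog '[{"tx":0,"ty":0,"tz":0.35,"ax":0,"ay":0,"az":0,"hand":0},{"tx":0,"ty":0,"tz":0.35,"ax":0,"ay":0,"az":0,"hand":0},{"tx":0,"ty":0,"tz":0.35,"ax":0,"ay":0,"az":0,"hand":0},{"tx":0,"ty":0,"tz":0.35,"ax":0,"ay":0,"az":0,"hand":0},{"tx":0,"ty":0,"tz":0.35,"ax":0,"ay":0,"az":0,"hand":0},{"tx":0,"ty":0,"tz":0.35,"ax":0,"ay":0,"az":0,"hand":0},{"tx":0,"ty":0,"tz":0.35,"ax":0,"ay":0,"az":0,"hand":0},{"tx":0,"ty":0,"tz":0.25,"ax":0,"ay":0,"az":0,"hand":0}]' | grep -E "time|eef|force"
python3 - <<'E'
from h import *
c=capture('top');cv2.imwrite('pics/t16.png',cv2.resize(c['pixels'][95:265,185:355,::-1],None,fx=3.5,fy=3.5,interpolation=2))
c=capture('scene');cv2.imwrite('pics/s16.png',cv2.resize(c['pixels'][100:280,150:350,::-1],None,fx=3,fy=3,interpolation=2))
E
```

```text
time: 27.63
eef_pos: [0.4824, -0.0322, 0.0689]
wrist_force: [-1.5, 0.3, 1.6]
```

View pics/t16.png

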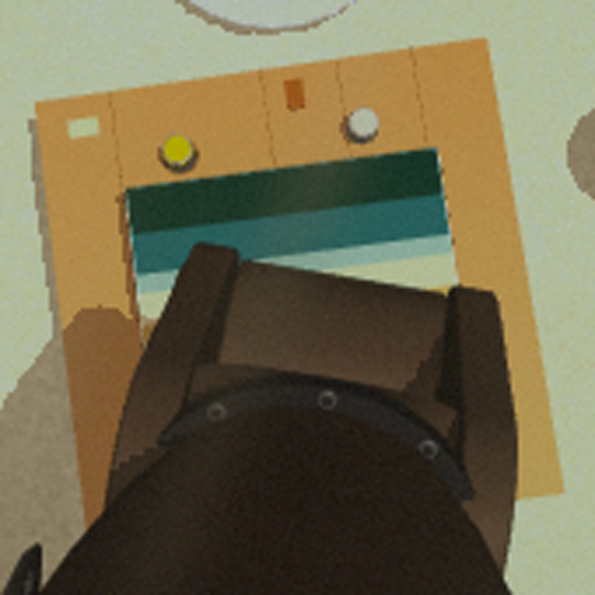

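View pics/s16.png

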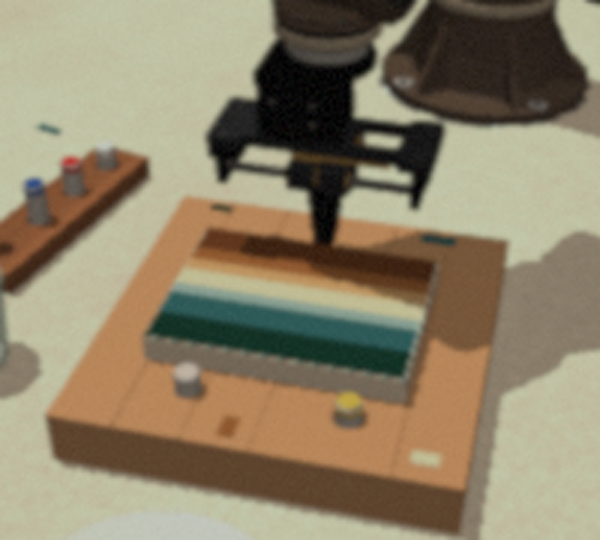

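The panel's far edge, from (127,188) to (437,149) in the top zoom, is nearly parallel to the stop line with about 14 mm to go.

```bash

python3 -m jog '[{"tx":0,"ty":0,"tz":0.2,"ax":0,"ay":0,"az":0,"hand":0},{"tx":0,"ty":0,"tz":0.2,"ax":0,"ay":0,"az":0,"hand":0},{"tx":0,"ty":0,"tz":0.2,"ax":0,"ay":0,"az":0,"hand":0},{"tx":0,"ty":0,"tz":0.15,"ax":0,"ay":0,"az":0,"hand":0},{"tx":0,"ty":0,"tz":0.1,"ax":0,"ay":0,"az":0,"hand":0}]' | grep -E "time|eef|force"
python3 -m jog '[{"tx":0,"ty":0,"tz":0.1,"ax":0,"ay":0,"az":0,"hand":0},{"tx":0,"ty":0,"tz":0.1,"ax":0,"ay":0,"az":0,"hand":0}]' | grep -E "time|eef|force"
python3 -m jog '[{"tx":0,"ty":0,"tz":0.1,"ax":0,"ay":0,"az":0,"hand":0},{"tx":0,"ty":0,"tz":0.1,"ax":0,"ay":0,"az":0,"hand":0}]' | grep -E "time|eef|force"
```

```text
time: 28.15
eef_pos: [0.4905, -0.0313, 0.0689]
wrist_force: [-1.8, -0.4, 1.1]
time: 28.32
eef_pos: [0.4924, -0.0311, 0.0689]
wrist_force: [-0.7, -0.4, -0.5]
time: 28.48
eef_pos: [0.4944, -0.0309, 0.0689]
wrist_force: [-1.0, 0.8, -0.3]
```

```bash

python3 -m jog '[{"tx":0,"ty":0,"tz":0.1,"ax":0,"ay":0,"az":0,"hand":0},{"tx":0,"ty":0,"tz":0.1,"ax":0,"ay":0,"az":0,"hand":0}]' | grep -E "time|eef|force"
python3 -m jog '[{"tx":0,"ty":0,"tz":0.08,"ax":0,"ay":0,"az":0,"hand":0}]' | grep -E "time|eef|force"
python3 -m jog '[{"tx":0,"ty":0,"tz":0.08,"ax":0,"ay":0,"az":0,"hand":0}]' | grep -E "time|eef|force"
python3 -m jog '[{"tx":0,"ty":0,"tz":0.08,"ax":0,"ay":0,"az":0,"hand":0}]' | grep -E "time|eef|force"
```

```text
time: 28.65
eef_pos: [0.4959, -0.0307, 0.0689]
wrist_force: [-7.2, -2.7, 4.7]
time: 28.73
eef_pos: [0.496, -0.0306, 0.0689]
wrist_force: [-9.8, -3.8, 7.9]
time: 28.82
eef_pos: [0.496, -0.0305, 0.0689]
wrist_force: [-12.8, -5.2, 11.0]
time: 28.9
eef_pos: [0.4961, -0.0304, 0.0689]
wrist_force: [-17.9, -6.1, 12.1]
```

The motion stopped firmly against resistance. I'll back off and look.

```bash

python3 -m jog '[{"tx":0,"ty":0,"tz":-0.3,"ax":0,"ay":0,"az":0,"hand":0},{"tx":0,"ty":0,"tz":-1,"ax":0,"ay":0,"az":0,"hand":0},{"tx":0,"ty":0,"tz":-2,"ax":0,"ay":0,"az":0,"hand":0},{"tx":-2,"ty":0,"tz":-0.5,"ax":0,"ay":0,"az":0,"hand":0},{"tx":-3,"ty":0,"tz":0,"ax":0,"ay":0,"az":0,"hand":0},{"tx":0,"ty":0,"tz":0,"ax":0,"ay":0,"az":0,"hand":0}]' | grep -E "time|eef|force"
python3 - <<'E'
from h import *
c=capture('top');cv2.imwrite('pics/t17.png',cv2.resize(c['pixels'][95:265,185:355,::-1],None,fx=3.5,fy=3.5,interpolation=2))
c=capture('scene');cv2.imwrite('pics/s17.png',cv2.resize(c['pixels'][150:270,170:330,::-1],None,fx=5,fy=5,interpolation=2))
E
```

```text
time: 29.4
eef_pos: [0.4618, -0.0347, 0.1225]
wrist_force: [1.0, -0.6, 0.6]
```

View pics/t17.png

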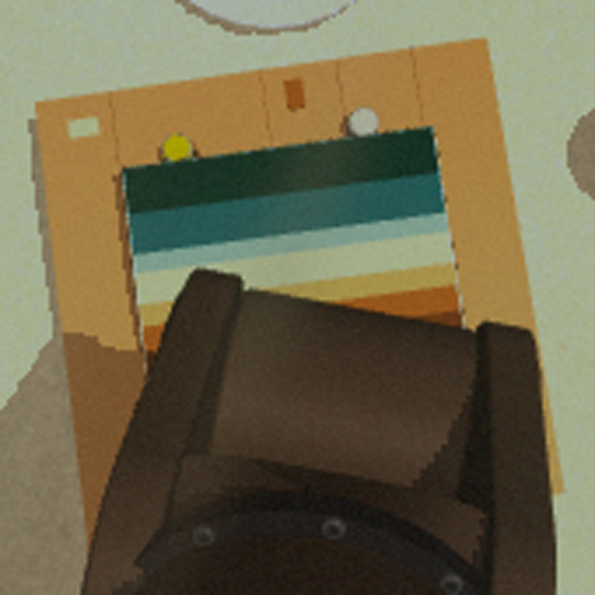

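View pics/s17.png

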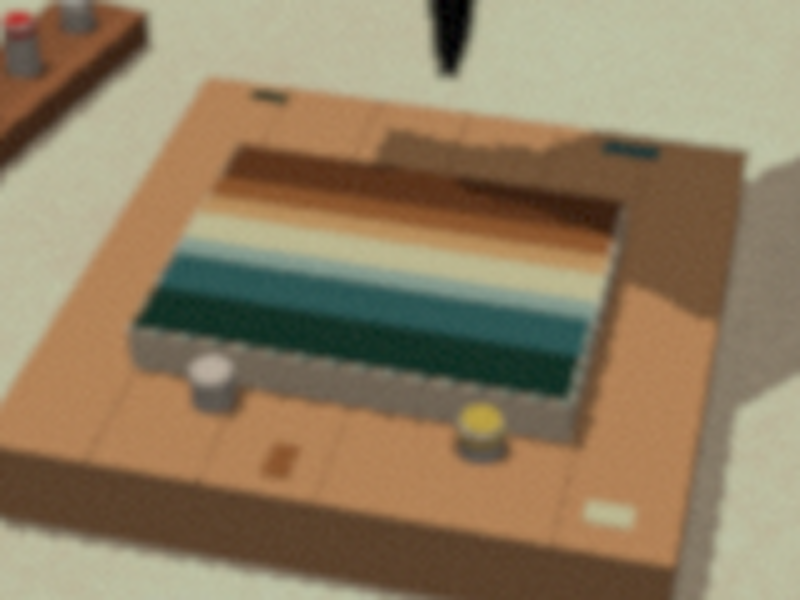

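The far edge is now parallel to the board edge (7.9° against 7.95°) and seems to meet both stops. I'll take a close look with the wrist camera.

```bash

python3 -m jog '[{"tx":-3,"ty":0,"tz":1,"ax":0,"ay":0,"az":0,"hand":0},{"tx":-3,"ty":0,"tz":2,"ax":0,"ay":0,"az":0,"hand":0},{"tx":0,"ty":0.5,"tz":4,"ax":0,"ay":0,"az":0,"hand":0},{"tx":0,"ty":0.5,"tz":4,"ax":0,"ay":0,"az":0,"hand":0},{"tx":0,"ty":0.5,"tz":4,"ax":0,"ay":0,"az":0,"hand":0},{"tx":0,"ty":0,"tz":4,"ax":0,"ay":0,"az":0,"hand":0},{"tx":0,"ty":0,"tz":0,"ax":0,"ay":0,"az":0,"hand":0},{"tx":0,"ty":0,"tz":0,"ax":0,"ay":0,"az":0,"hand":0}]' | grep -E "time|eef|force"
python3 - <<'E'
from h import *
c=capture('wrist');cv2.imwrite('pics/w18.png',cv2.resize(c['pixels'][60:260,:,::-1],(800,312),interpolation=2)); cv2.imwrite('pics/w18r.png',c['pixels'][:,:,::-1])
E
```

```text
time: 30.17
eef_pos: [0.6489, 0.0005, 0.1763]
wrist_force: [-0.0, -1.2, -0.5]
```

View pics/w18.png

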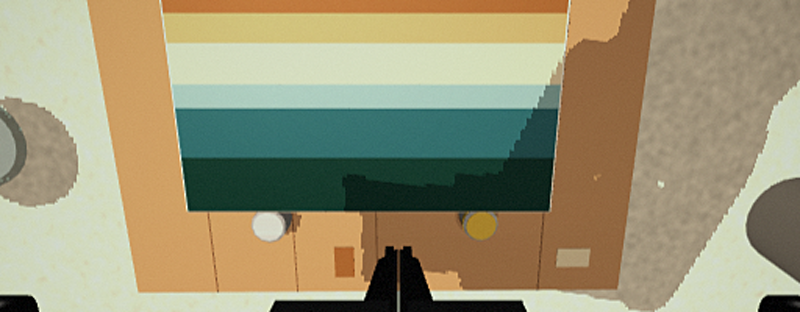

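```bash
python3 - <<'E'
from h import *
i=cv2.imread('pics/w18r.png')
a=cv2.resize(i[175:225,150:200],None,fx=8,fy=8,interpolation=2);b=cv2.resize(i[175:225,285:335],None,fx=8,fy=8,interpolation=2)
cv2.imwrite('pics/z18.png',cv2.hconcat([a,b]))
c=capture('scene');j=c['pixels'][:,:,::-1]
a=cv2.resize(j[205:245,195:235],None,fx=10,fy=10,interpolation=2);b=cv2.resize(j[215:255,245:285],None,fx=10,fy=10,interpolation=2)
cv2.imwrite('pics/z18s.png',cv2.hconcat([a,b]))
E
```

```text
(no output)
```

View pics/z18.png

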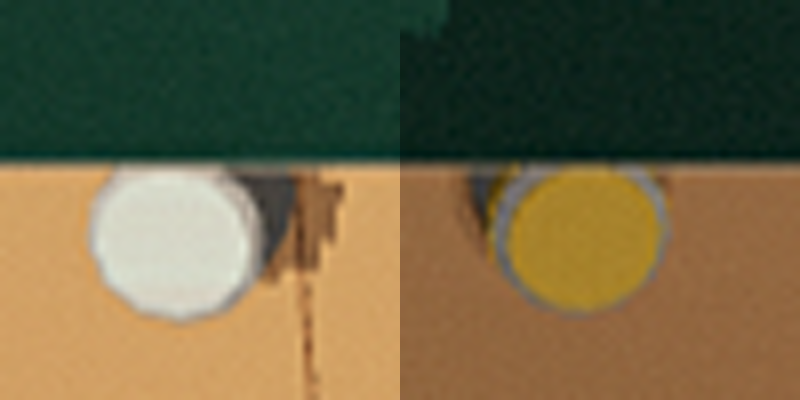

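View pics/z18s.png

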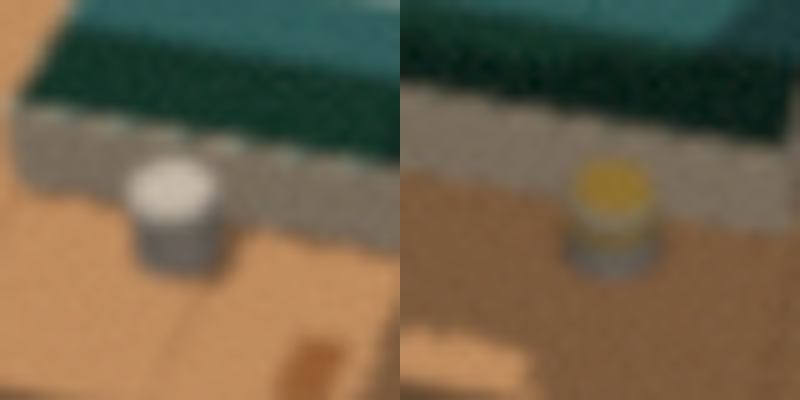

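Both stops look to be in contact. To rule out a sub-millimetre rebound I'll nudge once more, very gently (under about 6 N), and check where contact is felt.

```bash

python3 -m jog '[{"tx":0,"ty":-0.5,"tz":-4,"ax":0,"ay":0,"az":0,"hand":0},{"tx":0,"ty":-0.5,"tz":-4,"ax":0,"ay":0,"az":0,"hand":0},{"tx":0,"ty":-0.5,"tz":-4,"ax":0,"ay":0,"az":0,"hand":0},{"tx":0,"ty":0,"tz":-4,"ax":0,"ay":0,"az":0,"hand":0},{"tx":0,"ty":0,"tz":-3,"ax":0,"ay":0,"az":0,"hand":0},{"tx":3,"ty":0,"tz":0,"ax":0,"ay":0,"az":0,"hand":0},{"tx":3,"ty":0,"tz":0,"ax":0,"ay":0,"az":0,"hand":0},{"tx":0,"ty":0,"tz":0,"ax":0,"ay":0,"az":0,"hand":0}]' | grep -E "time|eef|force"
python3 -m jog '[{"tx":2.5,"ty":0,"tz":0,"ax":0,"ay":0,"az":0,"hand":0},{"tx":2.5,"ty":0,"tz":0,"ax":0,"ay":0,"az":0,"hand":0},{"tx":0.3,"ty":0,"tz":0,"ax":0,"ay":0,"az":0,"hand":0},{"tx":0,"ty":0,"tz":0,"ax":0,"ay":0,"az":0,"hand":0},{"tx":0,"ty":0,"tz":0,"ax":0,"ay":0,"az":0,"hand":0}]' | grep -E "time|eef|force"
python3 -c "
from h import *
to(.4935,-.0309,.069,6.15)"
```

```text
time: 30.93
eef_pos: [0.4578, -0.0342, 0.1161]
wrist_force: [-0.6, -0.6, -0.8]
time: 31.35
eef_pos: [0.461, -0.0344, 0.0671]
wrist_force: [0.4, -0.8, 0.1]
t 31.35 pos [ 0.461  -0.0344  0.0671] yaw 5.91 tilt [ 4.e-04 -0.e+00 -1.e+00] F [ 0.43 -0.85  0.07] w 0.0005 q6 -108.4
tx -0.19 ty 0.02 tz 3.26 cm ax -0.004
```

```bash

python3 -m jog '[{"tx":0,"ty":0,"tz":0.8,"ax":0,"ay":0,"az":0,"hand":0},{"tx":0,"ty":0,"tz":1,"ax":0,"ay":0,"az":0,"hand":0},{"tx":0,"ty":0,"tz":0.8,"ax":0,"ay":0,"az":0,"hand":0},{"tx":0,"ty":0,"tz":0.3,"ax":0,"ay":0,"az":0,"hand":0},{"tx":0,"ty":0,"tz":0.1,"ax":0,"ay":0,"az":0,"hand":0},{"tx":0,"ty":0,"tz":0,"ax":0,"ay":0,"az":0,"hand":0}]' | grep -E "time|eef|force"
python3 -m jog '[{"tx":0,"ty":0,"tz":0.1,"ax":0,"ay":0,"az":0,"hand":0},{"tx":0,"ty":0,"tz":0.1,"ax":0,"ay":0,"az":0,"hand":0}]' | grep -E "time|eef|force"
python3 -m jog '[{"tx":0,"ty":0,"tz":0.06,"ax":0,"ay":0,"az":0,"hand":0}]' | grep -E "time|eef|force"
```

```text
time: 31.85
eef_pos: [0.4909, -0.0311, 0.0659]
wrist_force: [-1.0, 0.4, -0.5]
time: 32.02
eef_pos: [0.4925, -0.031, 0.0659]
wrist_force: [0.2, -0.7, 0.3]
time: 32.1
eef_pos: [0.4932, -0.031, 0.0659]
wrist_force: [-0.1, 0.5, 0.1]
```

```bash

python3 -m jog '[{"tx":0,"ty":0,"tz":0.1,"ax":0,"ay":0,"az":0,"hand":0},{"tx":0,"ty":0,"tz":0.05,"ax":0,"ay":0,"az":0,"hand":0}]' | grep -E "time|eef|force"
python3 -m jog '[{"tx":0,"ty":0,"tz":0.05,"ax":0,"ay":0,"az":0,"hand":0}]' | grep -E "time|eef|force"
python3 -m jog '[{"tx":0,"ty":0,"tz":0.05,"ax":0,"ay":0,"az":0,"hand":0}]' | grep -E "time|eef|force"
```

```text
time: 32.27
eef_pos: [0.4949, -0.0309, 0.0659]
wrist_force: [-0.8, 0.8, 0.0]
time: 32.35
eef_pos: [0.4953, -0.0308, 0.0659]
wrist_force: [0.1, 0.2, -0.7]
time: 32.43
eef_pos: [0.4957, -0.0307, 0.0659]
wrist_force: [-3.9, -1.2, 2.2]
```

Contact is felt at x = 0.4956, the same place as before, so the panel has not rebounded. Backing off and clearing.

```bash

python3 -m jog '[{"tx":0,"ty":0,"tz":0.03,"ax":0,"ay":0,"az":0,"hand":0},{"tx":0,"ty":0,"tz":-0.1,"ax":0,"ay":0,"az":0,"hand":0},{"tx":0,"ty":0,"tz":-0.3,"ax":0,"ay":0,"az":0,"hand":0},{"tx":0,"ty":0,"tz":-1,"ax":0,"ay":0,"az":0,"hand":0},{"tx":0,"ty":0,"tz":-2,"ax":0,"ay":0,"az":0,"hand":0},{"tx":-3,"ty":0,"tz":-0.5,"ax":0,"ay":0,"az":0,"hand":0},{"tx":-4,"ty":0,"tz":0,"ax":0,"ay":0,"az":0,"hand":0},{"tx":-4,"ty":0,"tz":0,"ax":0,"ay":0,"az":0,"hand":0}]' | grep -E "time|eef|force"
python3 -m jog '[{"tx":-2,"ty":0,"tz":0,"ax":0,"ay":0,"az":0,"hand":0},{"tx":0,"ty":0,"tz":0,"ax":0,"ay":0,"az":0,"hand":0},{"tx":0,"ty":0,"tz":0,"ax":0,"ay":0,"az":0,"hand":0}]' | grep -E "time|eef|force"
python3 - <<'E'
from h import *
c=capture('scene');cv2.imwrite('pics/s19.png',c['pixels'][:,:,::-1])
c=capture('top');cv2.imwrite('pics/t19.png',c['pixels'][:,:,::-1])
E
```

```text
time: 33.1
eef_pos: [0.4555, -0.0347, 0.1767]
wrist_force: [0.2, -0.7, -0.7]
time: 33.35
eef_pos: [0.4569, -0.0348, 0.1966]
wrist_force: [-1.1, -0.3, 0.0]
```

View pics/s19.png

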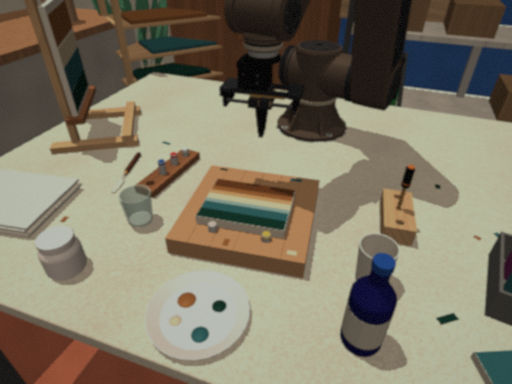

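View pics/t19.png

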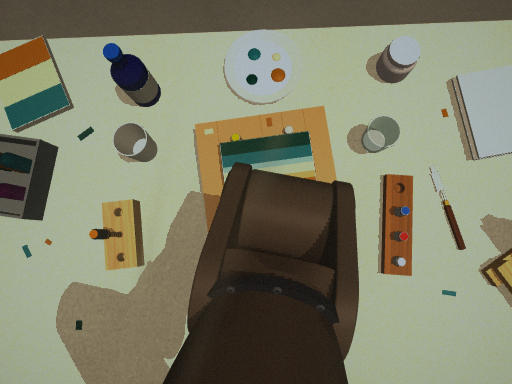

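The final views show the rod in its block at (98,234). Blue, red and white are still in the rack, the cup (131,140) and jar (380,133) have not moved, and the panel lies against both stops with the gripper clear. Handing in.

```bash
python3 -c "
from plant import *
print(sign_off())"
```

```text
the job is handed in; nothing more can be done
None
```

I carried out the whole job in order and handed it in at about 33.5 s. The panel now lies against both stops with the yellow stop set in the hole.

- **Sounding:** Two soundings with the rod put the gesso bottom 24.7–24.8 mm below the mouth. The rod's offset was checked against the board top, where it agreed to 0.1 mm. The rod is back upright in its block.
- **Choice of stop:** Yellow stands about 15.2 mm proud, about 7.8 mm below the painted face. It bottomed where expected, which confirmed the depth. One thing disagrees with the task wording: at this depth red would also fit, only 1.7 mm below the face. I took yellow for its larger margins. The other three stops are still in the rack.
- **Panel:** I pushed it flat at its near edge with about 2 N until it met both stops. At the stops the force rose to about 18 N sideways plus 12 N upward on the fingers (about 22 N in all) before I backed off, more than I meant. A second light nudge of about 4 N met it at the same place, so it had not sprung back.
- **Last checks:** In the images the panel's far edge is parallel to the stop line with no visible gap at either stop. The cup and jar have not moved, and the gripper is clear. A rough image check during the sounding read the depth as about 26 mm, but I relied on the touch readings.

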